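# Clamp a drain cover in the spring jig while its rubber feet set

### The arm

A 6-joint arm with a two-finger parallel gripper is mounted at the origin on the work surface. World frame = base frame: x ahead of the robot, y to its left, z up, the work surface at z = 0. Lengths are in m, angles in rad, forces in N, time in s.
With the tool pointing down it reaches from about 0.425 to 0.95 m from the base axis. Payload 3.5 kg.
Tool frame: the origin (TCP) lies on the centre line of the jaws, within the pads' length; the fingertips stand 25 mm ahead of it and the grasp point (between the pads) lies 6 mm ahead of it; y points along the fingers, z is the direction in which the jaws open and shut, and the axes are right-handed (so a half turn about y gives the same grasp; the last joint's range is limited). The gripper opens to 85 mm and grips with 20 to 120 N. Pads are 22 mm wide; open, the fingers measure 114 mm over their backs; the gripper's body (76 mm by 85 mm) begins 54 mm behind the grasp point. The pads swing forward as they close: fully open they stand 13 mm farther back than shut.
Start: joints at [1.099, 0.286, 1.577, -0, 1.279, -0.15], TCP at [0.213, 0.64, 0.256] pointing down, gripper open.
Joint ranges: [-2.77, 2.77], [-0.9, 2.22], [0.21, 2.48], [-1.53, 4.67], [0.24, 2.81], [-2.84, 2.84]. Speed limits (rad/s): [2.79, 2.79, 3.14, 3.14, 3.14, 3.14].

### API

Orientations are given as a unit quaternion [x, y, z, w].
In Python, from plant import ctrl gives the robot as it stands.
- The arm moves only by the tool arm_command, never from a script. Its argument "steps" is a list of rows, each an object with "hand": the opening, from 0 (shut) to 1 (fully open); "travel": the shift along the tool's x, y, z in units of 0.3 m (1.0 is 0.3 m), a list of three; "rotation": the turn, a rotation vector about the tool's x, y, z in units of 30 degrees (1.0 is 30 degrees), a list of three. A call has 1 to 20 rows; each row shifts and turns the pose as measured when the row begins, along the tool's axes as they then stand; what a row does not reach is not made up. A row lasts 1/8 s, in which the tool goes at most 62.5 mm and 10.7 degrees, less where a joint would pass 70% of its speed; a pose out of reach is approached as far as the arm can. A call with a number of a shift or a turn outside -1 to 1 is refused whole. A call with a gripper value outside its range is refused whole. The fingers move at their own pace and stop on an object; "grip_force" is the grip in N (left out, the last holds). Time passes only in rows, so rows that do not move let the fingers close. It gives the time, the measured TCP pose, the force and the opening at its end, in the units of the state.
- ctrl.get_state(): the state, without advancing time (a new reading comes with each control period).
- ctrl.read_camera(name): name is "scene" or "side" or "wrist"; returns (picture, depth): 420x560x3 uint8, blue, green, red; 420x560 float32, m along the optical axis (not along the pixel's ray), 0 where there is no reading.
- ctrl.camera_params(name): a dict with "fx", "fy", "cx", "cy" (pixels), "extrinsics" (4x4, takes a point from camera to world coordinates); the wrist camera has in their place "tool_from_camera" (4x4, takes a point from camera to tool coordinates, whose origin is the TCP and whose axes are the tool frame's). Camera axes: x right, y down, z forward; pixel columns grow to the right and rows downward; lengths in m; the calibration is good to about 2 mm. A picture is of the moment at which its call begins: read the wrist's pose just before it. camera_params takes no time and is no camera call.
- ctrl.sign_off(): hands the job in, once; it reports no verdict.
Trained networks look in the newest picture that a camera, given by its name, has taken for a name from the list of things; names that differ only in an ending like _2 or _b are one class to them, and where a whole thing is asked for, a point or a joint stands for the part that bears it (a point fixed in the world has none). Each returns a list of dicts, best first, with "score" (0 to 1); they miss things now and then, are a little off and sometimes report something else, mostly with a low value. They report only what shows in the picture. A call takes as long as a camera call. They do not tell look-alikes from the thing itself.
- ctrl.masks_of(camera, thing): "region" (420x560 bool, what is visible of it) and "at" ([column, row] in pixels, amid what is visible of it).
The state is a dict: "time": time; "qpos": joint angles; "dq": joint speeds; "joint_efforts": joint torques, N m; "eef_pos": TCP position; "tcp_rot": TCP orientation; "contact_force": force on the tool from outside, world axes, zero at the start; "wrist_torque": the same for the moment, N m; "opening": opening from 0.0 (shut) to 1.0 (fully open).
Only numpy, scipy, OpenCV 4.12 (cv2) and the standard library are available. Lean on these libraries where they do the work, as an engineer would, in place of code of your own. Each camera call takes 0.05 s, during which the arm holds its last target.

### The job

The rubber feet have just been stuck under the steel drain cover: lay the cover, feet down, on the sprung bed of the bonding jig, then take the press block by its wooden handle and press the cover squarely down until the bed is bottomed out level and both spring latch bolts have snapped out over the cover's ends. Press slowly and only as hard as it takes (the sheet dents if you lean on it), and do not let the cover go down crooked. Stand the press block back on its black rubber mat and leave everything else on the table where it is.

Things in the scene. Friction and masses are not known exactly. Their poses are not given: they have to be found in the camera images.
- jig_seat (a point): Bonding jig: fixed aluminium bench fixture 104 mm wide (its x), 190 mm long (its y; 210 mm over the black pull knobs at its ends). This point: centre of the top of its sprung bed (plate 40 x 100 mm) while unloaded, 46 mm above the table; z up. The cover lies here with its length along this y, either way round; feet on the bed, folded sides outside it.
- jig_end (a point): Latch block at the jig's +y end (one alike at -y), 44 mm wide, with flared tabs that guide the cover's end (1.5 mm play at each end). This point: its inner face, 60 mm above the table, 61.5 mm from the jig's centre along y. Latch blocks and side rails are one stop frame on threaded studs, set 0 to 10 mm up by whoever used it last (not measured): block tops 56 to 66 mm, tabs 68 to 78 mm.
- bed (a joint): How far the sprung bed is down, in m: 0 at the top. It bottoms out when the cover's folded sides stand level on the rubber-mounted steel side rails: 0.016 to 0.026, depending on the stop frame's height, so feel for it; 2 mm less once the bolts hold the cover. About 4 N on the cover starts it, 8 to 11 N at the bottom, 14 N seats it; the bolts add up to 4 N on the way. Off centre it rocks.
- bolt_a (a joint): Spring latch bolt at the jig's +y end, in m: 0 fully out, up to 0.007 pushed back. It sticks out 5 mm past the latch block over the cover's end, 16 mm wide, bevelled on top so that the cover pushes it back going down; it snaps out over the cover just before the bottom: its flat underside, 34 to 44 mm above the table, is 2 mm above the top of a bottomed-out cover and then holds it.
- bolt_b (a joint): The same latch bolt at the jig's -y end.
- cover_mid (a point): Steel drain cover 56 mm wide (its x), 120 mm long (its y), 12 mm high with its feet, 0.16 kg. This point: its centre, 6 mm above the bottom of the feet; z up. Slotted flat top 4 mm thick (dents under more than 25 N), long sides folded down to 1.5 mm above the bottom of the feet; four rubber feet 12 mm across, 8 mm high, 26 mm apart in x, 84 mm in y. It starts on its feet on the table.
- tamper_handle (a point): Press block (flat hand tamper), 0.42 kg, 71 mm high: rubber-faced aluminium sole 46 mm wide (its x), 80 mm long (its y), 14 mm thick; on two posts above it a wooden bar handle 24 mm wide (x), 84 mm long (y), 26 mm high. This point: centre of the handle, 58 mm above the underside of the sole; z up. It starts standing on the rubber mat.
- mat_top (a point): Black rubber mat for the press block, fixed on the table, 90 mm wide (its x), 120 mm long (its y), 4 mm thick. This point is the centre of its top face.
- tape_roll: Roll of brown packing tape lying flat, 92 mm across, 48 mm high; leave it alone. Origin: centre of its underside.
- feet_tray: Grey plastic tray 100 x 140 x 35 mm with spare rubber feet; leave it alone. Origin: centre of its underside.
- strainer: Round steel sink strainer basket, 82 mm across, 35 mm high; leave it alone. Origin: centre of its underside.
- screwdriver: Screwdriver with a black handle, lying; leave it alone.
- marker: Marker pen 125 mm long, lying; leave it alone.
Mind the look-alikes: they are no part of the job. What is meant by the part that bears cover_mid is not orange, and is the larger of those in its own colour. What is shaped like the part that bears tamper_handle but blue is not meant.

How it is judged:
On the way, in this order (a step that is already met when the one before it is completed fails the run):
1. the cover lies on its feet on the jig's sprung bed, lined up with the jig, and is let go (horizontal distance between cover_mid and jig_seat below 0.007 m and angle between the y axis of cover_mid and the y axis of jig_seat, either way round below 0.1 rad and angle between cover_mid's own z axis and vertical below 0.08 rad and z of cover_mid in the frame of jig_seat below 0.0085 m and contact force between the fingers and cover below 0.2 N), for 0.2 s.
2. the press block presses the cover down until the bed is bottomed out: the cover stands on the jig's side rails, level to 2 degrees ((contact force between cover and rail_a_c0 above 1 N or contact force between cover and rail_b_c0 above 1 N) and value of joint bed above 0.0145 m and angle between cover_mid's own z axis and vertical below 0.035 rad and contact force between tamper and cover above 3 N), for 0.1 s.
At the end, for the whole second after the job is handed in: Both latch bolts fully out (to 1.5 mm) over the ends of the cover, which lies level (2 degrees) in the jig, bed at least 11.5 mm down; the press block stands upright on its mat, its centre within 35 mm across and 45 mm along of the mat's centre, let go and at rest (horizontal distance between cover_mid and jig_seat below 0.007 m and angle between the y axis of cover_mid and the y axis of jig_seat, either way round below 0.1 rad and angle between cover_mid's own z axis and vertical below 0.035 rad and z of cover_mid in the frame of jig_seat below -0.0055 m and value of joint bed above 0.0115 m and value of joint each of bolt_a, bolt_b below 0.0015 m and contact force between tamper and cover below 0.1 N and x of tamper_handle in the frame of mat_top between -0.035 and 0.035 m and y of tamper_handle in the frame of mat_top between -0.045 and 0.045 m and z of tamper_handle in the frame of mat_top below 0.062 m and angle between tamper_handle's own z axis and vertical below 0.06 rad and linear speed of each of tamper, cover below 0.01 m/s); the robot touches nothing.
It fails at once if the cover is pressed with more than 25 N (it dents) (contact force between tamper and cover above 25 N).
It fails at once if the cover goes down crooked: bed more than 4 mm down with the cover tilted by more than 5 degrees (value of joint bed above 0.004 m and angle between cover_mid's own z axis and vertical above 0.087 rad).
It fails at once if another thing on the table is moved by more than 30 mm (distance of any of tape_roll, feet_tray, strainer, screwdriver, marker from where it was at the start of the episode above 0.03 m).
It also fails if it takes over 72 s, if anything falls off the work surface, if the arm or the gripper's body presses on something with over 40 N, if the wrist force passes 120 N, or if a joint passes its speed limit or range.

## Working session

There is one attempt and no reset: what is moved stays moved. The work goes in short steps, Python scripts to look and compute and a tool call to move; the robot and the scene stay as the last step left them, time stands still between calls to the robot, and variables do not carry over. Pictures are saved under pics/ and viewed, and the job is handed in when it is done.

Besides the shell and the picture viewer there is one more tool, called after "Call:" as name(argument=value, ...), one argument or row to a line, values as JSON. arm_command: Moves the arm, as the interface text tells. Shifts and turns lie within -1 to 1; 1 stands for 0.3 m of shift or 30 degrees of turn. Its arguments: {"type":"object","properties":{"steps":{"type":"array","items":{"type":"object","properties":{"hand":{"type":"number"},"travel":{"type":"array","items":{"type":"number","minimum":-1,"maximum":1}},"rotation":{"type":"array","items":{"type":"number","minimum":-1,"maximum":1}}}}},"grip_force":{"type":"number"}},"required":["steps"]}

```bash
ls; mkdir -p pics
cat > h.py <<'E'
import numpy as np, cv2
from plant import ctrl
from scipy.spatial.transform import Rotation as R
def T():
    s=ctrl.get_state(); M=np.eye(4); M[:3,:3]=R.from_quat(s['tcp_rot']).as_matrix(); M[:3,3]=s['eef_pos']; return M
def cam(n):
    M=T(); im,d=ctrl.read_camera(n); p=ctrl.camera_params(n)
    E=np.array(p['extrinsics']) if n!='wrist' else M@np.array(p['tool_from_camera'])
    return im,d,p,E
def cloud(d,p,E):
    v,u=np.mgrid[:d.shape[0],:d.shape[1]]
    P=np.stack([(u-p['cx'])/p['fx']*d,(v-p['cy'])/p['fy']*d,d],-1)@E[:3,:3].T+E[:3,3]
    P[d<=0]=np.nan; return P
E
python3 - <<'E'
from h import *
s=ctrl.get_state(); print(s); print(T())
for n in ['scene','side','wrist']:
    im,d,p,E=cam(n); cv2.imwrite(f'pics/{n}0.png',im); np.savez(f'{n}0.npz',im=im,d=d,E=E,p=p); print(n,E.round(3),p['fx'])
E
```

```text
pics
{'time': 0.0, 'qpos': array([ 1.09900972e+00,  2.87199552e-01,  1.57820862e+00,  1.33541936e-05,
        1.27859191e+00, -1.50003360e-01]), 'dq': array([-0.00027854,  0.00013814, -0.00103902, -0.00032168, -0.00048291,
        0.00059745]), 'joint_efforts': array([ 1.81768653e-03, -4.05970252e+01, -2.92631418e+01, -8.43357998e-05,
        5.66227201e-03, -5.36527793e-06]), 'eef_pos': array([0.21316611, 0.63981523, 0.25490739]), 'tcp_rot': array([ 0.69878263, -0.1135433 ,  0.11301394, -0.69716469]), 'contact_force': array([-0.39220553,  0.35309336, -0.85136247]), 'wrist_torque': array([ 0.01774897,  0.01572625, -0.01571632]), 'opening': 1.0006989628530432}
[[ 9.48671533e-01 -1.10551325e-03  3.16261128e-01  2.13166107e-01]
 [-3.16262841e-01 -2.13861927e-03  9.48669195e-01  6.39815226e-01]
 [-3.72404221e-04 -9.99997102e-01 -2.37847998e-03  2.54907394e-01]
 [ 0.00000000e+00  0.00000000e+00  0.00000000e+00  1.00000000e+00]]
scene [[ 0.863  0.367 -0.347  0.915]
 [ 0.505 -0.634  0.586 -0.635]
 [-0.005 -0.681 -0.733  0.875]
 [ 0.     0.     0.     1.   ]] 440.7983220480152
side [[-0.935 -0.279  0.218  0.253]
 [-0.354  0.717 -0.6    0.798]
 [ 0.012 -0.639 -0.769  1.044]
 [ 0.     0.     0.     1.   ]] 463.9271580097062
wrist [[ 0.317  0.91   0.269  0.145]
 [ 0.948 -0.303 -0.092  0.664]
 [-0.002  0.284 -0.959  0.373]
 [ 0.     0.     0.     1.   ]] 372.2788595125006
```

View pics/scene0.png

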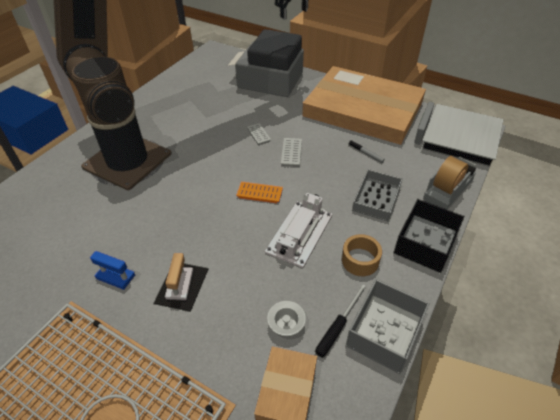

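View pics/side0.png

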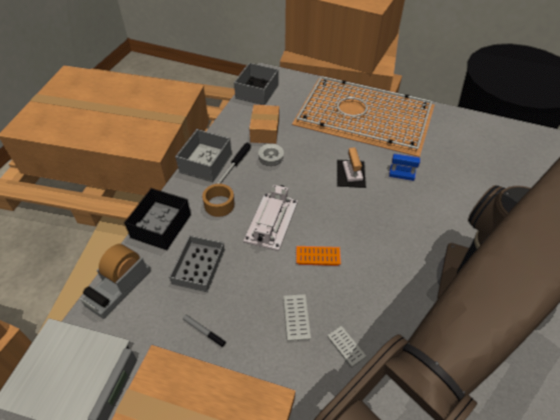

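View pics/wrist0.png

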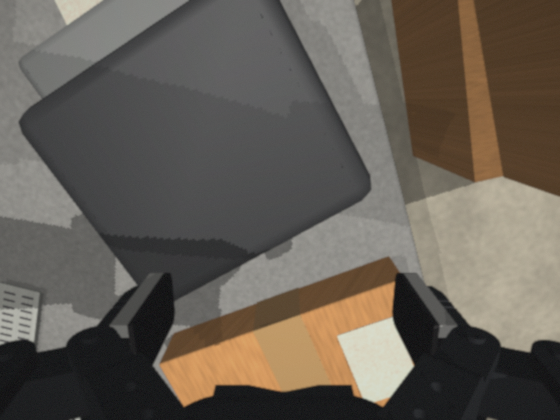

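The scene view shows the large grey cover at (291,151), with a smaller grey one at (260,133) and an orange one at (260,191). The jig is at (299,228) and the wood-handled tamper at (177,275) on its mat. The blue look-alike is at (112,268). Next I measure positions.

```bash
cat > m.py <<'E'
from h import *
for n in ['scene','side']:
    z=np.load(n+'0.npz',allow_pickle=True); P=cloud(z['d'],z['p'].item(),z['E'])
    for th in ['cover_mid','jig_seat','bed','bolt_a','tamper_handle','mat_top','tape_roll','strainer','feet_tray','jig_end','screwdriver','marker']:
        try: r=ctrl.masks_of(n,th)
        except Exception as e: print(th,e); continue
        for k in r[:3]:
            q=P[k['region']]; q=q[~np.isnan(q[:,0])]
            if len(q)<5: continue
            (c,sz,a)=cv2.minAreaRect((q[:,:2]*1000).astype(np.float32))
            print(n,th,round(k['score'],2),np.round(k['at']),'c',np.round(c,0),'sz',np.round(sz),'a',round(a,1),'z',np.percentile(q[:,2],[2,50,98]).round(3),len(q))
print(ctrl.get_state()['time'])
E
python3 m.py
```

```text
scene cover_mid 0.87 [259. 191.] c [416.  82.] sz [127.  75.] a 18.5 z [0.    0.012 0.016] 745
scene cover_mid 0.81 [257. 134.] c [270. 308.] sz [ 49. 115.] a 54.1 z [0.    0.009 0.014] 282
scene cover_mid 0.74 [290. 152.] c [406. 285.] sz [ 58. 147.] a 26.5 z [-0.001  0.012  0.016] 520
scene jig_seat 0.78 [299. 232.] c [584.  12.] sz [110. 216.] a 4.1 z [0.005 0.024 0.064] 2670
scene bed 0.93 [300. 223.] c [582.   6.] sz [ 50. 132.] a 4.8 z [0.024 0.046 0.05 ] 536
scene tamper_handle 0.96 [115. 270.] c [ 245. -318.] sz [141.  73.] a 8.9 z [-0.001  0.018  0.073] 1067
scene tamper_handle 0.26 [189. 293.] c [ 425. -267.] sz [ 90. 121.] a 17.7 z [0.001 0.005 0.008] 826
scene mat_top 0.69 [186. 292.] c [ 424. -265.] sz [ 91. 125.] a 17.4 z [0.001 0.005 0.008] 847
scene mat_top 0.52 [332. 331.] c [ 784. -161.] sz [200.  25.] a 86.7 z [0.011 0.023 0.028] 658
scene tape_roll 0.68 [364. 250.] c [751.  23.] sz [ 97. 129.] a 17.6 z [-0.     0.034  0.051] 1209
scene strainer 0.66 [285. 320.] c [ 682. -226.] sz [84. 92.] a 30.5 z [0.001 0.032 0.037] 1036
scene feet_tray 0.9 [377. 197.] c [703. 2
[... 1427 characters left out ...]
145.] a 7.1 z [0.001 0.01  0.037] 2073
side feet_tray 0.64 [270. 209.] c [584.  13.] sz [ 44. 137.] a 8.6 z [0.043 0.047 0.053] 374
side feet_tray 0.25 [221. 201.] c [761.  -2.] sz [ 91. 123.] a 39.7 z [0.002 0.034 0.053] 781
side jig_end 0.75 [274. 217.] c [585. -10.] sz [104. 250.] a 4.0 z [0.007 0.025 0.065] 1993
side screwdriver 0.76 [242. 150.] c [ 775. -205.] sz [109.  24.] a 84.6 z [0.013 0.024 0.03 ] 158
side screwdriver 0.58 [273. 219.] c [588. -10.] sz [111. 252.] a 4.0 z [0.004 0.023 0.065] 2084
side marker 0.84 [205. 328.] c [606. 388.] sz [ 18. 122.] a 75.5 z [0.008 0.016 0.021] 286
side marker 0.53 [236. 155.] c [ 788. -165.] sz [191.  38.] a 82.6 z [0.001 0.022 0.03 ] 243
1.35
```

```bash
cat >> h.py <<'E'
def Rt(yaw):
    a=np.radians(yaw); c,s=np.cos(a),np.sin(a)
    return np.array([[s,0,c],[-c,0,s],[0,-1,0]])
def plan(pos,yaw,n,start=None):
    """n rows, printed rounded"""
    M=T() if start is None else start
    r0=R.from_matrix(M[:3,:3]); dr=(R.from_matrix(Rt(yaw))*r0.inv()).as_rotvec()
    p0=M[:3,3]; pos=np.array(pos); rows=[]
    for i in range(n):
        Ri=R.from_rotvec(dr*i/n)*r0
        t=Ri.inv().apply((pos-p0)/n)/0.3; w=Ri.inv().apply(dr/n)/np.radians(30)
        rows.append((t,w))
    print('dist/row mm',np.linalg.norm(pos-p0)/n*1000,'deg/row',np.degrees(np.linalg.norm(dr))/n)
    for t,w in rows: print('t',[float(x) for x in t.round(4)],'r',[float(x) for x in w.round(4)])
def where():
    M=T(); s=ctrl.get_state(); z=M[:3,2]
    print('t',round(s['time'],2),'pos',M[:3,3].round(4),'yaw',round(float(np.degrees(np.arctan2(z[1],z[0]))),2),'tilt',round(float(np.degrees(np.arccos(-M[2,1]))),2),'open',round(s['opening'],3),'F',s['contact_force'].round(2),'Tq',s['wrist_torque'].round(2))
E
python3 -c "
from h import *
where(); plan([.412,.275,.20],26.6,9)"
```

```text
t 1.35 pos [0.2134 0.6403 0.2563] yaw 71.56 tilt 0.0 open 1.003 F [-0.21  0.37  0.18] Tq [ 0.02 -0.03  0.01]
dist/row mm 46.62316596351988 deg/row 4.995831435264411
t [0.1126, 0.0209, -0.1051] r [0.0, 0.1665, 0.0]
t [0.1213, 0.0209, -0.0949] r [0.0, 0.1665, 0.0]
t [0.1291, 0.0209, -0.084] r [0.0, 0.1665, 0.0]
t [0.1359, 0.0209, -0.0724] r [0.0, 0.1665, 0.0]
t [0.1417, 0.0209, -0.0603] r [0.0, 0.1665, 0.0]
t [0.1464, 0.0209, -0.0477] r [0.0, 0.1665, 0.0]
t [0.15, 0.0209, -0.0348] r [0.0, 0.1665, 0.0]
t [0.1525, 0.0209, -0.0216] r [0.0, 0.1665, 0.0]
t [0.1538, 0.0209, -0.0083] r [0.0, 0.1665, 0.0]
```

Call:
arm_command(
  steps=[
    {"travel": [0.113, 0.021, -0.105], "rotation": [0, 0.167, 0], "hand": 1},
    {"travel": [0.121, 0.021, -0.095], "rotation": [0, 0.167, 0], "hand": 1},
    {"travel": [0.129, 0.021, -0.084], "rotation": [0, 0.167, 0], "hand": 1},
    {"travel": [0.136, 0.021, -0.072], "rotation": [0, 0.167, 0], "hand": 1},
    {"travel": [0.142, 0.021, -0.06], "rotation": [0, 0.167, 0], "hand": 1},
    {"travel": [0.146, 0.021, -0.048], "rotation": [0, 0.167, 0], "hand": 1},
    {"travel": [0.15, 0.021, -0.035], "rotation": [0, 0.167, 0], "hand": 1},
    {"travel": [0.152, 0.021, -0.022], "rotation": [0, 0.167, 0], "hand": 1},
    {"travel": [0.154, 0.021, -0.008], "rotation": [0, 0.167, 0], "hand": 1},
    {"travel": [0, 0, 0], "rotation": [0, 0, 0], "hand": 1},
  ],
)

```text
time: 2.6
eef_pos: [0.414, 0.2633, 0.1997]
tcp_rot: [-0.594, 0.379, -0.38, 0.599]
contact_force: [-0.3, 1.0, 0.1]
opening: 1.0
```

```bash
cat > look.py <<'E'
import sys
from h import *
tag=sys.argv[1]; things=sys.argv[2:]
where()
im,d,p,E=cam('wrist'); cv2.imwrite(f'pics/{tag}.png',im); np.savez(tag+'.npz',im=im,d=d,E=E,p=p)
P=cloud(d,p,E)
for th in things:
    for k in ctrl.masks_of('wrist',th)[:3]:
        q=P[k['region']]; q=q[~np.isnan(q[:,0])]
        if len(q)<5: continue
        zt=np.percentile(q[:,2],90); q2=q[abs(q[:,2]-zt)<.004]
        for nm,qq in (('all',q),('top',q2)):
            (c,sz,a)=cv2.minAreaRect((qq[:,:2]*1000).astype(np.float32))
            print(th,round(k['score'],2),np.round(k['at']),nm,'c',np.round(c,1),'sz',np.round(sz,1),'a',round(a,1),'z',np.percentile(qq[:,2],[2,50,98]).round(4))
E
python3 look.py w1 cover_mid
```

```text
t 2.6 pos [0.414  0.2633 0.1997] yaw 25.09 tilt 0.43 open 1.0 F [-0.32  1.01  0.11] Tq [0.05 0.04 0.03]
cover_mid 0.89 [142.  68.] all c [275.  303.7] sz [47.2 96.7] a 55.2 z [0.0051 0.0093 0.0109]
cover_mid 0.89 [142.  68.] top c [277.3 304. ] sz [43.7 93.1] a 55.4 z [0.0077 0.0094 0.0109]
cover_mid 0.85 [218. 358.] all c [397.7 139. ] sz [115.7 191.2] a 26.8 z [0.0046 0.0122 0.0136]
cover_mid 0.85 [218. 358.] top c [425.3  82.3] sz [112.1  58.1] a 19.4 z [0.0106 0.0123 0.0136]
cover_mid 0.69 [282. 169.] all c [414.3 274.3] sz [ 59.8 124.7] a 25.2 z [0.0107 0.0123 0.0137]
cover_mid 0.69 [282. 169.] top c [413.  276.3] sz [ 56.2 120.3] a 25.6 z [0.0108 0.0123 0.0137]
```

View pics/w1.png

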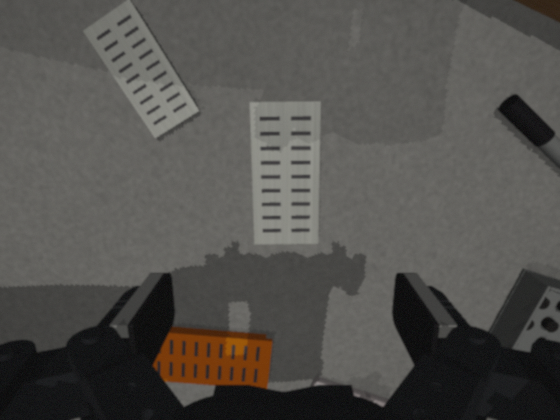

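```bash
python3 -c "
from h import *
plan([.4132,.2755,.05],25.6,4)"
```

```text
dist/row mm 37.64601862571807 deg/row 0.14365130176347193
t [-0.0074, 0.1252, 0.0025] r [-0.004, -0.0024, -0.0011]
t [-0.0075, 0.1252, 0.0028] r [-0.004, -0.0024, -0.0011]
t [-0.0075, 0.1252, 0.0031] r [-0.004, -0.0024, -0.0011]
t [-0.0076, 0.1252, 0.0033] r [-0.004, -0.0024, -0.0011]
```

Call:
arm_command(
  steps=[
    {"travel": [-0.0075, 0.125, 0.003], "rotation": [-0.004, -0.0025, -0.001], "hand": 1},
    {"travel": [-0.0075, 0.125, 0.003], "rotation": [-0.004, -0.0025, -0.001], "hand": 1},
    {"travel": [-0.0075, 0.125, 0.003], "rotation": [-0.004, -0.0025, -0.001], "hand": 1},
    {"travel": [-0.0075, 0.125, 0.003], "rotation": [-0.004, -0.0025, -0.001], "hand": 1},
    {"travel": [0, 0, 0], "rotation": [0, 0, 0], "hand": 1},
  ],
)

```text
time: 3.32
eef_pos: [0.4133, 0.2833, 0.0502]
tcp_rot: [-0.598, 0.372, -0.374, 0.603]
contact_force: [-0.1, 0.2, 0.1]
opening: 0.998
```

```bash
python3 -c "
from h import *
where();plan([.4132,.2755,.026],25.6,2)"; python3 look.py w2 cover_mid
```

```text
t 3.33 pos [0.4133 0.2833 0.0502] yaw 26.28 tilt 0.47 open 0.998 F [-0.12  0.25  0.06] Tq [-0.06  0.06 -0.06]
dist/row mm 12.694009008049598 deg/row 0.41538051640577184
t [0.0116, 0.0402, -0.0063] r [-0.0078, 0.0114, -0.0012]
t [0.0116, 0.0402, -0.006] r [-0.0078, 0.0114, -0.0012]
t 3.33 pos [0.4133 0.2833 0.0502] yaw 26.28 tilt 0.47 open 0.998 F [-0.12  0.25  0.06] Tq [-0.06  0.06 -0.06]
cover_mid 0.79 [270. 258.] all c [414.9 271.1] sz [ 61.3 132.1] a 25.6 z [0.0109 0.0122 0.0134]
cover_mid 0.79 [270. 258.] top c [412.6 276.3] sz [ 56.4 120.7] a 25.6 z [0.011  0.0122 0.0134]
cover_mid 0.62 [ 38. 124.] all c [283.6 295.6] sz [51.2 72.9] a 54.7 z [0.0023 0.0093 0.0106]
cover_mid 0.62 [ 38. 124.] top c [286.4 297.7] sz [44.7 70.7] a 54.7 z [0.0073 0.0093 0.0107]
```

View pics/w2.png

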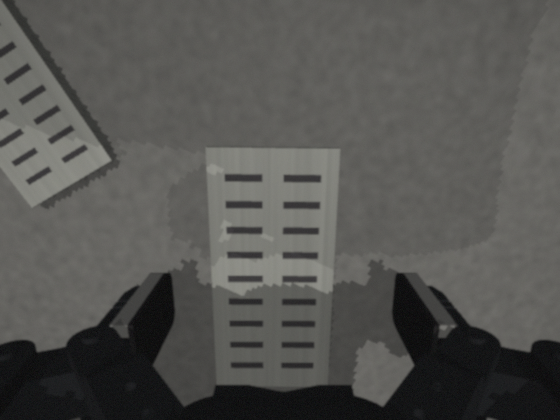

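```bash
python3 -c "
from h import *
plan([.4127,.2762,.026],25.6,2)"
```

```text
dist/row mm 14.476580896325633 deg/row 0.5578246193526447
t [0.0091, 0.0459, -0.0119] r [-0.0151, 0.0108, -0.0007]
t [0.0092, 0.046, -0.0114] r [-0.0151, 0.0108, -0.0007]
```

```bash
python3 -c "
from h import *
where();ctrl.read_camera('wrist');where();ctrl.read_camera('wrist');where();ctrl.read_camera('wrist');where()"
```

```text
t 3.42 pos [0.4163 0.2841 0.0536] yaw 26.25 tilt 0.91 open 1.002 F [-0.01 -0.05  1.  ] Tq [ 0.02 -0.01 -0.03]
t 3.48 pos [0.4171 0.2841 0.0545] yaw 26.22 tilt 1.03 open 0.998 F [0.18 0.27 0.29] Tq [-0.    0.04 -0.03]
t 3.52 pos [0.4174 0.284  0.0549] yaw 26.19 tilt 1.08 open 1.0 F [0.4  0.21 1.2 ] Tq [-0.04  0.01  0.01]
t 3.58 pos [0.4175 0.2838 0.055 ] yaw 26.17 tilt 1.1 open 0.998 F [ 0.51 -0.06  0.55] Tq [0.07 0.01 0.06]
```

```bash
python3 -c "
from h import *
plan([.4127,.2762,.026],25.6,4)"
```

```text
dist/row mm 7.58829965256304 deg/row 0.308808591488245
t [0.0039, 0.024, -0.0069] r [-0.0091, 0.0047, -0.0002]
t [0.0039, 0.0241, -0.0068] r [-0.0091, 0.0047, -0.0002]
t [0.004, 0.0241, -0.0066] r [-0.0091, 0.0047, -0.0002]
t [0.004, 0.0241, -0.0065] r [-0.0091, 0.0047, -0.0002]
```

Call:
arm_command(
  steps=[
    {"travel": [0.004, 0.024, -0.007], "rotation": [-0.009, 0.005, 0], "hand": 1},
    {"travel": [0.004, 0.024, -0.007], "rotation": [-0.009, 0.005, 0], "hand": 1},
    {"travel": [0.004, 0.024, -0.007], "rotation": [-0.009, 0.005, 0], "hand": 1},
    {"travel": [0.004, 0.024, -0.007], "rotation": [-0.009, 0.005, 0], "hand": 1},
    {"travel": [0, 0, 0], "rotation": [0, 0, 0], "hand": 1},
    {"travel": [0, 0, 0], "rotation": [0, 0, 0], "hand": 1},
  ],
)

```text
time: 4.32
eef_pos: [0.4134, 0.2756, 0.0263]
tcp_rot: [-0.597, 0.377, -0.378, 0.599]
contact_force: [-0.6, -0.7, 0.5]
opening: 0.998
```

```bash
python3 -c "
from h import *
where();plan([.4127,.2762,.026],25.6,2)"
```

```text
t 4.33 pos [0.4134 0.2756 0.0263] yaw 25.48 tilt 0.16 open 0.998 F [-0.55 -0.67  0.49] Tq [ 0.02 -0.03  0.03]
dist/row mm 0.5030979318159033 deg/row 0.10267029913527954
t [-0.0015, 0.0004, -0.0007] r [-0.0027, -0.0021, -0.0002]
t [-0.0015, 0.0004, -0.0007] r [-0.0027, -0.0021, -0.0002]
```

Call:
arm_command(
  steps=[
    {"travel": [-0.001, 0.002, 0], "rotation": [0, 0, 0], "hand": 0.5},
    {"travel": [0, 0, 0], "rotation": [0, 0, 0], "hand": 0.4},
    {"travel": [0, 0, 0], "rotation": [0, 0, 0], "hand": 0.3},
    {"travel": [0, 0, 0], "rotation": [0, 0, 0], "hand": 0.3},
    {"travel": [0, 0, 0], "rotation": [0, 0, 0], "hand": 0.3},
  ],
  grip_force=40,
)

```text
time: 4.95
eef_pos: [0.4135, 0.2761, 0.0262]
tcp_rot: [-0.597, 0.377, -0.378, 0.599]
contact_force: [0.4, -0.8, -0.5]
opening: 0.64
```

```bash
python3 -c "
from h import *
where()"
```

```text
t 4.95 pos [0.4135 0.2761 0.0262] yaw 25.5 tilt 0.19 open 0.64 F [ 0.37 -0.79 -0.54] Tq [-0.05  0.02  0.03]
```

Call:
arm_command(
  steps=[
    {"travel": [0, -0.04, 0], "rotation": [0, 0, 0], "hand": 0.3},
    {"travel": [0, -0.08, 0], "rotation": [0, 0, 0], "hand": 0.3},
    {"travel": [0, -0.12, 0], "rotation": [0, 0, 0], "hand": 0.3},
    {"travel": [0, -0.15, 0], "rotation": [0, 0, 0], "hand": 0.3},
    {"travel": [0, -0.15, 0], "rotation": [0, 0, 0], "hand": 0.3},
    {"travel": [0, -0.1, 0], "rotation": [0, 0, 0], "hand": 0.3},
    {"travel": [0, 0, 0], "rotation": [0, 0, 0], "hand": 0.3},
    {"travel": [0, 0, 0], "rotation": [0, 0, 0], "hand": 0.3},
  ],
)

```text
time: 5.95
eef_pos: [0.4105, 0.2749, 0.225]
tcp_rot: [-0.598, 0.377, -0.377, 0.598]
contact_force: [-0.0, -0.4, -2.6]
opening: 0.644
```

```bash
python3 -c "
from h import *
where(); plan([.69,.003,.29],94,10)"
```

```text
t 5.95 pos [0.4105 0.2749 0.225 ] yaw 25.5 tilt 0.03 open 0.644 F [-0.01 -0.41 -2.61] Tq [ 0.03 -0.01 -0.01]
dist/row mm 39.52902220509762 deg/row 6.85032645999488
t [0.1219, -0.0217, 0.0451] r [-0.0001, -0.2283, -0.0001]
t [0.1264, -0.0217, 0.0302] r [-0.0001, -0.2283, -0.0001]
t [0.1291, -0.0217, 0.0149] r [-0.0001, -0.2283, -0.0001]
t [0.13, -0.0217, -0.0006] r [-0.0001, -0.2283, -0.0001]
t [0.129, -0.0217, -0.0161] r [-0.0001, -0.2283, -0.0001]
t [0.1261, -0.0217, -0.0314] r [-0.0001, -0.2283, -0.0001]
t [0.1215, -0.0217, -0.0462] r [-0.0001, -0.2283, -0.0001]
t [0.1151, -0.0217, -0.0603] r [-0.0001, -0.2283, -0.0001]
t [0.1071, -0.0217, -0.0736] r [-0.0001, -0.2283, -0.0001]
t [0.0975, -0.0217, -0.0859] r [-0.0001, -0.2283, -0.0001]
```

Cover is held: Fz −2.6 N is about its weight.

Call:
arm_command(
  steps=[
    {"travel": [0.122, -0.022, 0.045], "rotation": [0, -0.228, 0], "hand": 0.3},
    {"travel": [0.126, -0.022, 0.03], "rotation": [0, -0.228, 0], "hand": 0.3},
    {"travel": [0.129, -0.022, 0.015], "rotation": [0, -0.228, 0], "hand": 0.3},
    {"travel": [0.13, -0.022, 0], "rotation": [0, -0.228, 0], "hand": 0.3},
    {"travel": [0.129, -0.022, -0.016], "rotation": [0, -0.228, 0], "hand": 0.3},
    {"travel": [0.126, -0.022, -0.031], "rotation": [0, -0.228, 0], "hand": 0.3},
    {"travel": [0.121, -0.022, -0.046], "rotation": [0, -0.228, 0], "hand": 0.3},
    {"travel": [0.115, -0.022, -0.06], "rotation": [0, -0.228, 0], "hand": 0.3},
    {"travel": [0.107, -0.022, -0.074], "rotation": [0, -0.228, 0], "hand": 0.3},
    {"travel": [0.098, -0.022, -0.086], "rotation": [0, -0.228, 0], "hand": 0.3},
    {"travel": [0, 0, 0], "rotation": [0, 0, 0], "hand": 0.3},
    {"travel": [0, 0, 0], "rotation": [0, 0, 0], "hand": 0.3},
    {"travel": [0, 0, 0], "rotation": [0, 0, 0], "hand": 0.3},
  ],
)

```text
time: 7.58
eef_pos: [0.6911, 0.0002, 0.2498]
tcp_rot: [-0.704, -0.018, 0.059, 0.707]
contact_force: [-0.8, -0.2, -2.3]
opening: 0.639
```

```bash
python3 look.py w3 bed jig_seat cover_mid bolt_a
```

```text
t 7.58 pos [6.911e-01 2.000e-04 2.498e-01] yaw 96.22 tilt 3.29 open 0.639 F [-0.82 -0.17 -2.34] Tq [-0.02  0.03 -0.  ]
bed 0.79 [308.  76.] all c [587.1  10.9] sz [40.2 99.8] a 4.2 z [0.0446 0.0462 0.0478]
bed 0.79 [308.  76.] top c [587.1  10.9] sz [40.2 99.8] a 4.2 z [0.0446 0.0462 0.0478]
jig_seat 0.78 [305.  76.] all c [586.7  16. ] sz [106.2 236.3] a 4.9 z [0.0088 0.0249 0.0659]
jig_seat 0.78 [305.  76.] top c [587.2  11. ] sz [ 44.1 179.6] a 4.1 z [0.0568 0.0593 0.0621]
cover_mid 0.8 [283. 254.] all c [772.6  13.7] sz [285.8 156.4] a 7.0 z [0.2331 0.2367 0.2396]
cover_mid 0.8 [283. 254.] top c [683.1   0.9] sz [104.4  56.3] a 6.2 z [0.235  0.2373 0.2397]
bolt_a 0.97 [418.  80.] all c [580.9  90.7] sz [16.3 47.3] a 4.8 z [0.0398 0.0478 0.0514]
bolt_a 0.97 [418.  80.] top c [581.1  92.1] sz [15.7 44.7] a 4.8 z [0.0466 0.0491 0.0519]
bolt_a 0.58 [187.  73.] all c [593.3 -69.1] sz [15.1 47.3] a 4.8 z [0.0397 0.0477 0.0512]
bolt_a 0.58 [187.  73.] top c [593.5 -70.5] sz [14.9 44.6] a 5.0 z [0.0466 0.0491 0.0513]
```

View pics/w3.png

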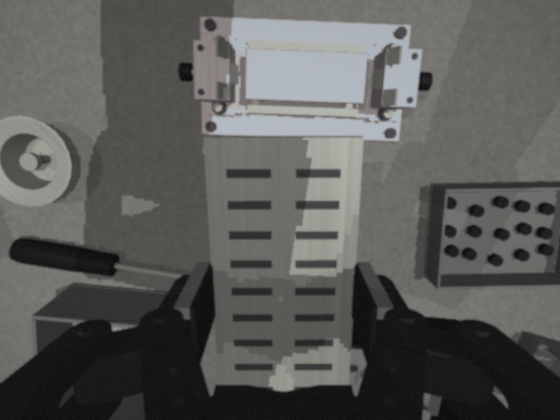

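```bash
cat > ck.py <<'E'
import sys
from h import *
z=np.load(sys.argv[1]+'.npz',allow_pickle=True); p=z['p'].item(); E=np.array(p['tool_from_camera'])
P=cloud(z['d'],p,E)   # tool frame
m=(abs(P[...,1]-float(sys.argv[2]))<.006)&(abs(P[...,2])<.033)&(abs(P[...,0])<.075)
n,l,st,c=cv2.connectedComponentsWithStats(m.astype(np.uint8)); k=1+np.argmax(st[1:,4]); m=l==k
q=P[m]; print('n',len(q),'xmin/max',np.percentile(q[:,0],[.2,99.8]).round(4),'z',np.percentile(q[:,2],[.5,99.5]).round(4),'y',np.percentile(q[:,1],[5,50,95]).round(4))
# plane fit tilt
A=np.c_[q[:,[0,2]],np.ones(len(q))]; c=np.linalg.lstsq(A,q[:,1],rcond=None)[0]; print('slopes deg',np.degrees(c[:2]).round(2))
# side edges by x bins
for lo in np.arange(-.06,0,.012):
    b=q[(q[:,0]>=lo)&(q[:,0]<lo+.012)]
    if len(b)>20: print(round(lo,3),np.percentile(b[:,2],[1,99]).round(4))
zb=q[(abs(q[:,2])<.022)]
for lo in np.arange(-.022,.022,.011):
    b=q[(q[:,2]>=lo)&(q[:,2]<lo+.011)]; print('end x',round(lo,3),np.percentile(b[:,0],.5).round(4))
E
python3 ck.py w3 0.0125; python3 -c "
from h import *
where()"
```

```text
n 36776 xmin/max [-0.0593  0.0471] z [-0.0265  0.0294] y [0.0129 0.014  0.015 ]
slopes deg [-0.08  0.16]
-0.06 [-0.0259  0.029 ]
-0.048 [-0.0259  0.029 ]
-0.036 [-0.0259  0.029 ]
-0.024 [-0.0259  0.0289]
-0.012 [-0.0309  0.0315]
end x -0.022 -0.059
end x -0.011 -0.059
end x 0.0 -0.059
end x 0.011 -0.059
t 7.83 pos [ 0.6919 -0.      0.2517] yaw 96.24 tilt 3.11 open 0.641 F [ 0.11 -0.39 -0.69] Tq [ 0.   -0.03  0.02]
```

```bash
python3 -c "
from h import *
plan([.587,.008,.20],4.2,11)"
```

```text
dist/row mm 10.655847342167682 deg/row 8.372371177909768
t [-0.0304, 0.0174, 0.0058] r [0.0066, 0.2789, -0.0082]
t [-0.031, 0.0173, 0.0012] r [0.0066, 0.2789, -0.0082]
t [-0.0309, 0.0171, -0.0034] r [0.0066, 0.2789, -0.0082]
t [-0.0302, 0.017, -0.0079] r [0.0066, 0.2789, -0.0082]
t [-0.0288, 0.0168, -0.0123] r [0.0066, 0.2789, -0.0082]
t [-0.0268, 0.0166, -0.0164] r [0.0066, 0.2789, -0.0082]
t [-0.0241, 0.0165, -0.0202] r [0.0066, 0.2789, -0.0082]
t [-0.021, 0.0163, -0.0235] r [0.0066, 0.2789, -0.0082]
t [-0.0174, 0.0161, -0.0264] r [0.0066, 0.2789, -0.0082]
t [-0.0135, 0.016, -0.0287] r [0.0066, 0.2789, -0.0082]
t [-0.0092, 0.0158, -0.0304] r [0.0066, 0.2789, -0.0082]
```

Call:
arm_command(
  steps=[
    {"travel": [-0.03, 0.017, 0.006], "rotation": [0.0066, 0.279, -0.008], "hand": 0.3},
    {"travel": [-0.031, 0.017, 0.001], "rotation": [0.0066, 0.279, -0.008], "hand": 0.3},
    {"travel": [-0.031, 0.017, -0.003], "rotation": [0.0066, 0.279, -0.008], "hand": 0.3},
    {"travel": [-0.03, 0.017, -0.008], "rotation": [0.0066, 0.279, -0.008], "hand": 0.3},
    {"travel": [-0.029, 0.017, -0.012], "rotation": [0.0066, 0.279, -0.008], "hand": 0.3},
    {"travel": [-0.027, 0.017, -0.016], "rotation": [0.0066, 0.279, -0.008], "hand": 0.3},
    {"travel": [-0.024, 0.017, -0.02], "rotation": [0.0066, 0.279, -0.008], "hand": 0.3},
    {"travel": [-0.021, 0.017, -0.024], "rotation": [0.0066, 0.279, -0.008], "hand": 0.3},
    {"travel": [-0.017, 0.017, -0.026], "rotation": [0.0066, 0.279, -0.008], "hand": 0.3},
    {"travel": [-0.013, 0.017, -0.029], "rotation": [0.0066, 0.279, -0.008], "hand": 0.3},
    {"travel": [-0.009, 0.017, -0.03], "rotation": [0.0066, 0.279, -0.008], "hand": 0.3},
    {"travel": [0, 0, 0], "rotation": [0, 0, 0], "hand": 0.3},
    {"travel": [0, 0, 0], "rotation": [0, 0, 0], "hand": 0.3},
  ],
)

```text
time: 9.45
eef_pos: [0.5855, 0.0138, 0.2052]
tcp_rot: [-0.503, 0.489, -0.498, 0.51]
contact_force: [-0.2, -0.3, -1.6]
opening: 0.641
```

```bash
python3 -c "
from h import *
where(); plan([.5865,.008,.13],4.2,5)"
```

```text
t 9.45 pos [0.5855 0.0138 0.2052] yaw 1.51 tilt 0.86 open 0.641 F [-0.23 -0.3  -1.63] Tq [ 0.03 -0.   -0.  ]
dist/row mm 15.083752591199262 deg/row 0.5659154039587745
t [0.0037, 0.0501, -0.0002] r [-0.0056, -0.018, 0.0012]
t [0.0038, 0.0501, -0.0001] r [-0.0056, -0.018, 0.0012]
t [0.0038, 0.0501, 0.0001] r [-0.0056, -0.018, 0.0012]
t [0.0038, 0.0501, 0.0002] r [-0.0056, -0.018, 0.0012]
t [0.0039, 0.0501, 0.0003] r [-0.0056, -0.018, 0.0012]
```

Call:
arm_command(
  steps=[
    {"travel": [0.004, 0.05, 0], "rotation": [-0.006, -0.018, 0.001], "hand": 0.3},
    {"travel": [0.004, 0.05, 0], "rotation": [-0.006, -0.018, 0.001], "hand": 0.3},
    {"travel": [0.004, 0.05, 0], "rotation": [-0.006, -0.018, 0.001], "hand": 0.3},
    {"travel": [0.004, 0.05, 0], "rotation": [-0.006, -0.018, 0.001], "hand": 0.3},
    {"travel": [0.004, 0.04, 0], "rotation": [-0.006, -0.018, 0.001], "hand": 0.3},
    {"travel": [0, 0, 0], "rotation": [0, 0, 0], "hand": 0.3},
    {"travel": [0, 0, 0], "rotation": [0, 0, 0], "hand": 0.3},
    {"travel": [0, 0, 0], "rotation": [0, 0, 0], "hand": 0.3},
  ],
)

```text
time: 10.45
eef_pos: [0.587, 0.0069, 0.1274]
tcp_rot: [0.52, -0.481, 0.479, -0.519]
contact_force: [-0.1, 0.1, -1.6]
opening: 0.64
```

```bash
python3 look.py w4 bed jig_seat bolt_a; python3 ck.py w4 0.0135; python3 -c "
from h import *
for n in ['scene','side']:
    im,d,p,E=cam(n); np.savez(n+'1.npz',im=im,d=d,E=E,p=p)
    cv2.imwrite('pics/%s1.png'%n,cv2.resize(im[140:300,190:400],None,fx=3.5,fy=3.5,interpolation=cv2.INTER_CUBIC))
where()"
```

```text
t 10.45 pos [0.587  0.0069 0.1274] yaw 4.53 tilt 0.18 open 0.64 F [-0.12  0.13 -1.62] Tq [-0.01  0.05  0.02]
bed 0.28 [287.  93.] all c [586.3  20.9] sz [109.1 205.4] a 3.7 z [0.0079 0.02   0.0712]
bed 0.28 [287.  93.] top c [581.6  85.7] sz [44.2 27.7] a 4.5 z [0.0579 0.0593 0.0625]
jig_seat 0.78 [284.  94.] all c [586.9  20.3] sz [108.4 205.2] a 4.4 z [0.0088 0.02   0.0702]
jig_seat 0.78 [284.  94.] top c [581.6  85.7] sz [44.2 27.7] a 4.5 z [0.0578 0.0593 0.0624]
bolt_a 0.68 [283.  44.] all c [580.7  95. ] sz [14.8 56.6] a 4.6 z [0.0405 0.0484 0.0515]
bolt_a 0.68 [283.  44.] top c [581.2  92.4] sz [14.  44.2] a 4.5 z [0.0468 0.0495 0.0517]
n 36718 xmin/max [-0.0611  0.0452] z [-0.0275  0.0284] y [0.013 0.014 0.015]
slopes deg [-0.04  0.12]
-0.06 [-0.027   0.0279]
-0.048 [-0.027   0.0279]
-0.036 [-0.027   0.0279]
-0.024 [-0.031   0.0306]
-0.012 [-0.027  0.028]
end x -0.022 -0.0609
end x -0.011 -0.0608
end x 0.0 -0.0608
end x 0.011 -0.0608
t 10.75 pos [0.5869 0.0069 0.1271] yaw 4.53 tilt 0.2 open 0.641 F [ 0.56  0.09 -1.82] Tq [-0.05 -0.04  0.03]
```

View pics/w4.png

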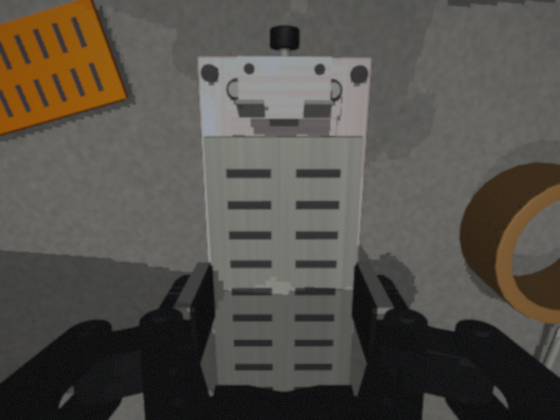

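View pics/scene1.png

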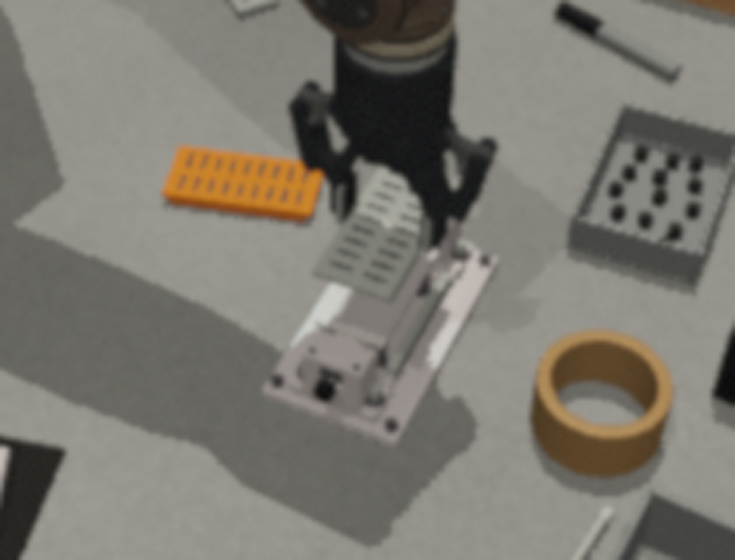

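View pics/side1.png

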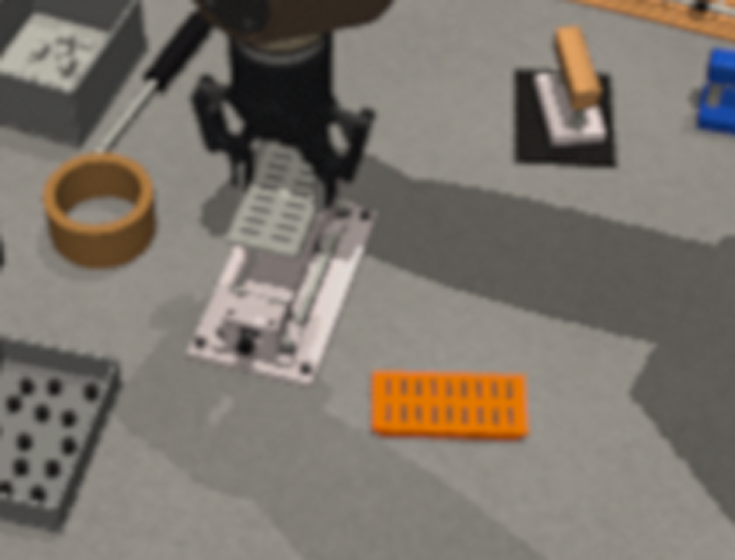

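```bash
python3 -c "
from h import *
plan([.5869,.0093,.090],4.4,5)"
```

```text
dist/row mm 7.443652737247351 deg/row 0.04760110203566578
t [-0.0016, 0.0248, 0.0002] r [0.0013, 0.0009, 0.0]
t [-0.0016, 0.0248, 0.0002] r [0.0013, 0.0009, 0.0]
t [-0.0016, 0.0248, 0.0002] r [0.0013, 0.0009, 0.0]
t [-0.0016, 0.0248, 0.0002] r [0.0013, 0.0009, 0.0]
t [-0.0016, 0.0248, 0.0002] r [0.0013, 0.0009, 0.0]
```

Call:
arm_command(
  steps=[
    {"travel": [-0.0016, 0.024, 0], "rotation": [0.0013, 0.001, 0], "hand": 0.3},
    {"travel": [-0.0016, 0.024, 0], "rotation": [0.0013, 0.001, 0], "hand": 0.3},
    {"travel": [-0.0016, 0.024, 0], "rotation": [0.0013, 0.001, 0], "hand": 0.3},
    {"travel": [-0.0016, 0.024, 0], "rotation": [0.0013, 0.001, 0], "hand": 0.3},
    {"travel": [-0.0016, 0.018, 0], "rotation": [0.0013, 0.001, 0], "hand": 0.3},
    {"travel": [0, 0, 0], "rotation": [0, 0, 0], "hand": 0.3},
    {"travel": [0, 0, 0], "rotation": [0, 0, 0], "hand": 0.3},
  ],
)

```text
time: 11.62
eef_pos: [0.5861, 0.0096, 0.0897]
tcp_rot: [0.519, -0.481, 0.48, -0.518]
contact_force: [-0.6, 0.3, -1.4]
opening: 0.638
```

```bash
python3 look.py w5 jig_seat bolt_a; python3 ck.py w5 0.0135; python3 -c "
from h import *
im=np.load('w5.npz',allow_pickle=True)['im']; cv2.imwrite('pics/w5c.png',cv2.resize(im[0:200,150:430],None,fx=2.8,fy=2.8,interpolation=cv2.INTER_CUBIC))
plan([.5869,.0093,.074],4.4,5)"
```

```text
t 11.62 pos [0.5861 0.0096 0.0897] yaw 4.38 tilt 0.08 open 0.638 F [-0.57  0.3  -1.38] Tq [-0.01 -0.01 -0.  ]
jig_seat 0.59 [286. 104.] all c [586.7  15. ] sz [109.4 199.5] a 4.2 z [0.0089 0.0191 0.0704]
jig_seat 0.59 [286. 104.] top c [581.6  85.7] sz [44.4 28.2] a 4.3 z [0.0579 0.0593 0.0624]
bolt_a 0.56 [285.  37.] all c [581.3  95.2] sz [17.9 57.3] a 3.4 z [0.0412 0.0483 0.0513]
bolt_a 0.56 [285.  37.] top c [581.1  92.3] sz [14.8 44.5] a 4.4 z [0.0467 0.0495 0.0515]
n 36705 xmin/max [-0.061   0.0453] z [-0.0275  0.0284] y [0.013 0.014 0.015]
slopes deg [-0.05  0.1 ]
-0.06 [-0.027   0.0279]
-0.048 [-0.027   0.0279]
-0.036 [-0.027   0.0279]
-0.024 [-0.0309  0.0311]
-0.012 [-0.0271  0.0279]
end x -0.022 -0.0609
end x -0.011 -0.0608
end x 0.0 -0.0608
end x 0.011 -0.0608
dist/row mm 3.1794391049721593 deg/row 0.0142831461852888
t [0.0003, 0.0106, 0.0005] r [0.0004, -0.0002, -0.0001]
t [0.0003, 0.0106, 0.0005] r [0.0004, -0.0002, -0.0001]
t [0.0003, 0.0106, 0.0005] r [0.0004, -0.0002, -0.0001]
t [0.0003, 0.0106, 0.0005] r [0.0004, -0.0002, -0.0001]
t [0.0003, 0.0106, 0.0005] r [0.0004, -0.0002, -0.0001]
```

View pics/w5c.png

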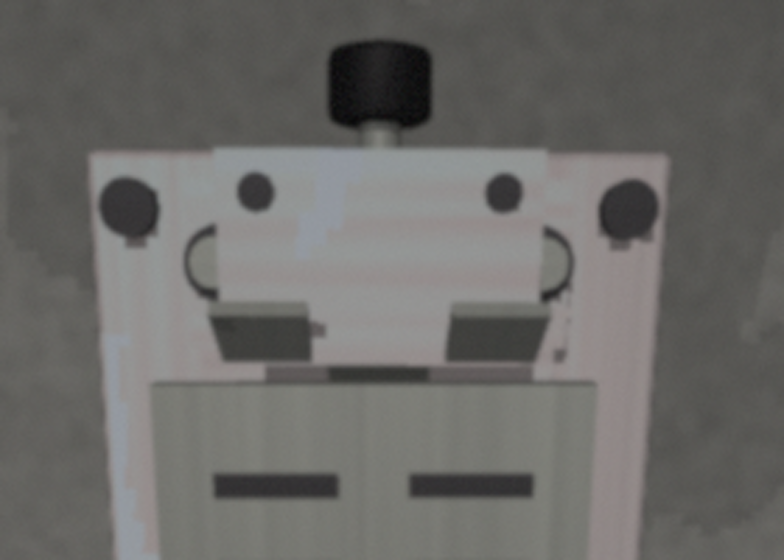

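Call:
arm_command(
  steps=[
    {"travel": [0, 0.012, 0.001], "rotation": [0, 0, 0], "hand": 0.3},
    {"travel": [0, 0.012, 0.001], "rotation": [0, 0, 0], "hand": 0.3},
    {"travel": [0, 0.012, 0], "rotation": [0, 0, 0], "hand": 0.3},
    {"travel": [0, 0.01, 0], "rotation": [0, 0, 0], "hand": 0.3},
    {"travel": [0, 0.007, 0], "rotation": [0, 0, 0], "hand": 0.3},
    {"travel": [0, 0, 0], "rotation": [0, 0, 0], "hand": 0.3},
  ],
)

```text
time: 12.52
eef_pos: [0.5868, 0.0096, 0.073]
tcp_rot: [0.519, -0.481, 0.48, -0.519]
contact_force: [-1.0, -0.0, -0.9]
opening: 0.639
```

```bash
python3 -c "
from h import *
where()"
```

```text
t 12.53 pos [0.5868 0.0096 0.073 ] yaw 4.37 tilt 0.04 open 0.639 F [-1.01 -0.01 -0.87] Tq [ 0.   -0.04 -0.03]
```

Call:
arm_command(
  steps=[
    {"travel": [0, 0.004, 0], "rotation": [0, 0, 0], "hand": 0.3},
    {"travel": [0, 0, 0], "rotation": [0, 0, 0], "hand": 0.3},
  ],
)

```text
time: 12.78
eef_pos: [0.5873, 0.0095, 0.0723]
tcp_rot: [-0.519, 0.48, -0.481, 0.519]
contact_force: [-0.6, 0.5, -0.7]
opening: 0.64
```

```bash
python3 look.py w6 bed; python3 ck.py w6 0.0135;python3 -c "
from h import *
where()"
```

```text
t 12.78 pos [0.5873 0.0095 0.0723] yaw 4.37 tilt 0.02 open 0.64 F [-0.56  0.5  -0.69] Tq [ 0.01  0.05 -0.03]
n 36747 xmin/max [-0.0611  0.0451] z [-0.0275  0.0284] y [0.013 0.014 0.015]
slopes deg [-0.06  0.12]
-0.06 [-0.0269  0.0279]
-0.048 [-0.0269  0.0279]
-0.036 [-0.0269  0.028 ]
-0.024 [-0.0313  0.031 ]
-0.012 [-0.0269  0.028 ]
end x -0.022 -0.0608
end x -0.011 -0.0608
end x 0.0 -0.0608
end x 0.011 -0.0608
t 12.88 pos [0.5873 0.0096 0.0722] yaw 4.37 tilt 0.02 open 0.641 F [ 0.05 -0.79 -1.28] Tq [ 0.05 -0.04 -0.03]
```

View pics/w6.png

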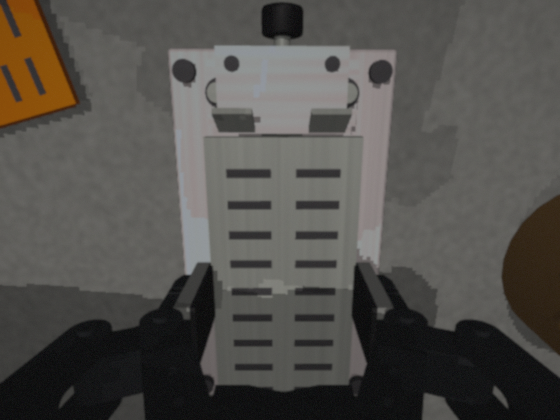

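Call:
arm_command(
  steps=[
    {"travel": [0, 0.004, 0], "rotation": [0, 0, 0], "hand": 0.3},
    {"travel": [0, 0, 0], "rotation": [0, 0, 0], "hand": 0.3},
  ],
)

```text
time: 13.12
eef_pos: [0.5873, 0.0096, 0.0721]
tcp_rot: [0.519, -0.481, 0.48, -0.519]
contact_force: [-2.0, 0.3, 3.1]
opening: 0.639
```

```bash
python3 -c "
from h import *
where();ctrl.read_camera('wrist');where()"
```

```text
t 13.12 pos [0.5873 0.0096 0.0721] yaw 4.39 tilt 0.02 open 0.639 F [-2.04  0.29  3.1 ] Tq [-0.    0.37 -0.02]
t 13.18 pos [0.5874 0.0096 0.0721] yaw 4.38 tilt 0.01 open 0.643 F [-1.28 -0.19  3.6 ] Tq [0.06 0.35 0.09]
```

Call:
arm_command(
  steps=[
    {"travel": [0, -0.002, 0], "rotation": [0, 0, 0], "hand": 0.75},
    {"travel": [0, 0, 0], "rotation": [0, 0, 0], "hand": 0.85},
    {"travel": [0, 0, 0], "rotation": [0, 0, 0], "hand": 0.85},
    {"travel": [0, 0, 0], "rotation": [0, 0, 0], "hand": 0.85},
  ],
)

```text
time: 13.68
eef_pos: [0.5881, 0.0094, 0.0727]
tcp_rot: [-0.518, 0.48, -0.481, 0.519]
contact_force: [0.8, 1.0, -0.3]
opening: 0.852
```

```bash
python3 look.py w7 ; python3 ck.py w7 0.0135
```

```text
t 13.68 pos [0.5881 0.0094 0.0727] yaw 4.37 tilt 0.14 open 0.852 F [ 0.78  0.98 -0.33] Tq [-0.03 -0.   -0.02]
n 36269 xmin/max [-0.0613  0.0456] z [-0.0279  0.0275] y [0.0135 0.0145 0.0155]
slopes deg [-0.03  0.39]
-0.06 [-0.0276  0.0272]
-0.048 [-0.0276  0.0272]
-0.036 [-0.0277  0.0272]
-0.024 [-0.0277  0.0272]
-0.012 [-0.0277  0.0272]
end x -0.022 -0.0611
end x -0.011 -0.0611
end x 0.0 -0.0611
end x 0.011 -0.0611
```

View pics/w7.png

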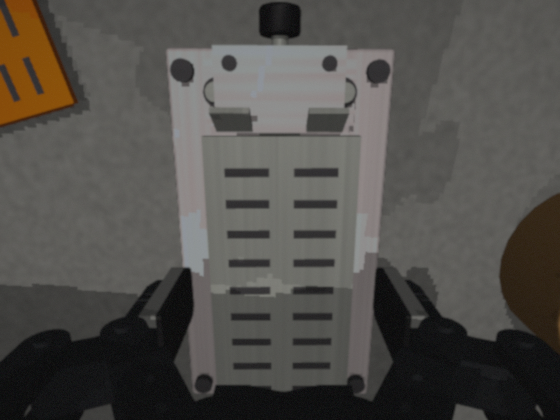

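Call:
arm_command(
  steps=[
    {"travel": [0, -0.03, 0], "rotation": [0, 0, 0], "hand": 0.85},
    {"travel": [0, -0.08, 0], "rotation": [0, 0, 0], "hand": 0.85},
    {"travel": [0, -0.14, 0], "rotation": [0, 0, 0], "hand": 1},
    {"travel": [0, -0.14, 0], "rotation": [0, 0, 0], "hand": 1},
    {"travel": [0, -0.1, 0], "rotation": [0, 0, 0], "hand": 1},
    {"travel": [0, 0, 0], "rotation": [0, 0, 0], "hand": 1},
  ],
)

```text
time: 14.48
eef_pos: [0.5879, 0.0095, 0.2266]
tcp_rot: [-0.518, 0.479, -0.482, 0.52]
contact_force: [-0.5, -0.2, 0.0]
opening: 1.0
```

```bash
python3 look.py w8 cover_mid jig_seat; python3 -c "
from h import *
where(); plan([.424,-.268,.22],17,8)"
```

```text
t 14.47 pos [0.5879 0.0095 0.2266] yaw 4.37 tilt 0.23 open 1.0 F [-0.46 -0.22  0.02] Tq [ 0.04 -0.   -0.02]
cover_mid 0.84 [280. 188.] all c [588.8   0.7] sz [ 67.1 138.9] a 4.1 z [0.0567 0.0582 0.0596]
cover_mid 0.84 [280. 188.] top c [588.2  10.2] sz [ 56.1 119.7] a 4.3 z [0.0568 0.0582 0.0597]
cover_mid 0.56 [95. 85.] all c [421.9  80.7] sz [121.4  56.3] a 19.3 z [0.0102 0.0121 0.0136]
cover_mid 0.56 [95. 85.] top c [421.9  80.6] sz [121.4  56.2] a 19.4 z [0.0104 0.0121 0.0136]
jig_seat 0.75 [281. 113.] all c [588.6  -4.1] sz [107.6 237.9] a 4.0 z [0.0086 0.011  0.0687]
jig_seat 0.75 [281. 113.] top c [588.3   9.8] sz [ 56.  179.6] a 4.5 z [0.0575 0.0593 0.0627]
t 14.62 pos [0.5854 0.0098 0.2213] yaw 4.36 tilt 0.31 open 0.997 F [-0.45 -0.16 -0.56] Tq [ 0.04  0.06 -0.01]
dist/row mm 40.1586180539051 deg/row 1.5800924809301453
t [0.1103, 0.0008, -0.0759] r [0.0012, -0.0527, -0.0004]
t [0.1082, 0.0008, -0.0789] r [0.0012, -0.0527, -0.0004]
t [0.1059, 0.0007, -0.0818] r [0.0012, -0.0527, -0.0004]
t [0.1036, 0.0007, -0.0847] r [0.0012, -0.0527, -0.0004]
t [0.1013, 0.0007, -0.0875] r [0.0012, -0.0527, -0.0004]
t [0.0988, 0.0006, -0.0903] r [0.0012, -0.0527, -0.0004]
t [0.0963, 0.0006, -0.093] r [0.0012, -0.0527, -0.0004]
t [0.0937, 0.0006, -0.0956] r [0.0012, -0.0527, -0.0004]
```

View pics/w8.png

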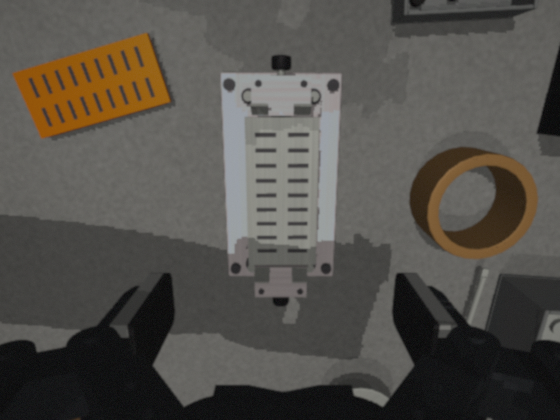

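Cover is seated level on the bed at (0.588, 0.010), top at 58 mm, between both tab pairs. Now the press block.

Call:
arm_command(
  steps=[
    {"travel": [0.11, 0, -0.076], "rotation": [0, -0.053, 0], "hand": 1},
    {"travel": [0.108, 0, -0.079], "rotation": [0, -0.053, 0], "hand": 1},
    {"travel": [0.106, 0, -0.082], "rotation": [0, -0.053, 0], "hand": 1},
    {"travel": [0.104, 0, -0.085], "rotation": [0, -0.053, 0], "hand": 1},
    {"travel": [0.101, 0, -0.088], "rotation": [0, -0.053, 0], "hand": 1},
    {"travel": [0.099, 0, -0.09], "rotation": [0, -0.053, 0], "hand": 1},
    {"travel": [0.096, 0, -0.093], "rotation": [0, -0.053, 0], "hand": 1},
    {"travel": [0.06, 0, -0.06], "rotation": [0, -0.053, 0], "hand": 1},
    {"travel": [0.02, 0, -0.02], "rotation": [0, 0, 0], "hand": 1},
    {"travel": [0, 0, 0], "rotation": [0, 0, 0], "hand": 1},
    {"travel": [0, 0, 0], "rotation": [0, 0, 0], "hand": 1},
    {"travel": [0, 0, 0], "rotation": [0, 0, 0], "hand": 1},
  ],
)

```text
time: 16.12
eef_pos: [0.415, -0.2638, 0.1979]
tcp_rot: [0.572, -0.434, 0.401, -0.569]
contact_force: [0.0, -0.2, -0.1]
opening: 1.005
```

```bash
python3 look.py w9 tamper_handle mat_top
```

```text
t 16.12 pos [ 0.415  -0.2638  0.1979] yaw 17.67 tilt 2.65 open 1.005 F [ 0.03 -0.17 -0.11] Tq [-0.01  0.05  0.02]
tamper_handle 0.64 [100. 220.] all c [ 253.3 -337. ] sz [128.3  69.9] a 6.7 z [0.002 0.059 0.072]
tamper_handle 0.64 [100. 220.] top c [ 274.2 -323. ] sz [83.1 23.8] a 7.9 z [0.0678 0.0708 0.0723]
tamper_handle 0.56 [295. 210.] all c [ 429.9 -281.9] sz [ 49.9 117.3] a 27.7 z [0.0071 0.0742 0.0763]
tamper_handle 0.56 [295. 210.] top c [ 422.4 -266.7] sz [23.9 83.4] a 27.5 z [0.0724 0.075  0.0764]
mat_top 0.62 [322. 182.] all c [ 425.4 -264.8] sz [ 90.3 120.2] a 17.1 z [0.0027 0.0042 0.0057]
mat_top 0.62 [322. 182.] top c [ 425.4 -264.8] sz [ 90.3 120.2] a 17.1 z [0.0027 0.0042 0.0057]
```

View pics/w9.png

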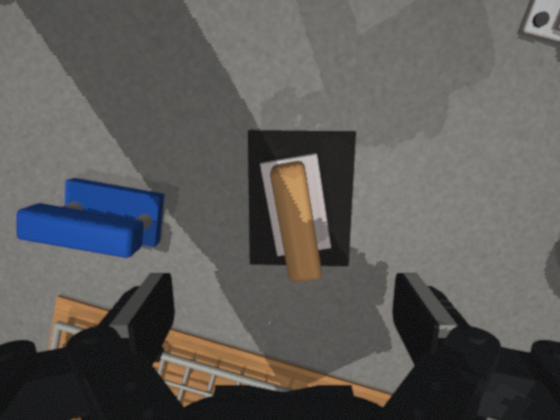

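```bash
python3 -c "
from h import *
where();plan([.4224,-.2667,.12],27.5,5)"
```

```text
t 16.27 pos [ 0.415  -0.2641  0.1982] yaw 17.66 tilt 2.62 open 0.999 F [ 0.63  0.08 -0.6 ] Tq [ 0.03 -0.06 -0.  ]
dist/row mm 15.722760718581787 deg/row 2.0425004709246166
t [0.0049, 0.0519, 0.0058] r [0.0106, -0.0658, -0.0139]
t [0.0047, 0.0519, 0.0053] r [0.0106, -0.0658, -0.0139]
t [0.0045, 0.052, 0.0049] r [0.0106, -0.0658, -0.0139]
t [0.0043, 0.052, 0.0044] r [0.0106, -0.0658, -0.0139]
t [0.0041, 0.0521, 0.004] r [0.0106, -0.0658, -0.0139]
```

Call:
arm_command(
  steps=[
    {"travel": [0.005, 0.052, 0.006], "rotation": [0.0106, -0.066, -0.014], "hand": 1},
    {"travel": [0.005, 0.052, 0.005], "rotation": [0.0106, -0.066, -0.014], "hand": 1},
    {"travel": [0.0045, 0.052, 0.005], "rotation": [0.0106, -0.066, -0.014], "hand": 1},
    {"travel": [0.0043, 0.052, 0.0045], "rotation": [0.0106, -0.066, -0.014], "hand": 1},
    {"travel": [0.004, 0.04, 0.004], "rotation": [0.0106, -0.066, -0.014], "hand": 1},
    {"travel": [0, 0, 0], "rotation": [0, 0, 0], "hand": 1},
    {"travel": [0, 0, 0], "rotation": [0, 0, 0], "hand": 1},
  ],
)

```text
time: 17.15
eef_pos: [0.4252, -0.2667, 0.1239]
tcp_rot: [0.607, -0.362, 0.367, -0.606]
contact_force: [0.8, 0.7, -0.3]
opening: 1.0
```

```bash
python3 look.py w10 tamper_handle; python3 -c "
from h import *
where();plan([.4224,-.2667,.067],27.5,5)"
```

```text
t 17.15 pos [ 0.4252 -0.2667  0.1239] yaw 28.02 tilt 0.42 open 1.0 F [ 0.79  0.65 -0.3 ] Tq [ 0.   -0.02  0.01]
tamper_handle 0.8 [ 39. 196.] all c [ 282.8 -332.9] sz [69.3 68.3] a 7.7 z [0.0024 0.0146 0.0716]
tamper_handle 0.8 [ 39. 196.] top c [ 305.8 -318.1] sz [20.4 24.3] a 12.0 z [0.0668 0.0705 0.0722]
tamper_handle 0.58 [274. 225.] all c [ 425.7 -271.9] sz [47.4 96.2] a 27.4 z [0.0166 0.0744 0.0762]
tamper_handle 0.58 [274. 225.] top c [ 422.3 -266.9] sz [23.9 83.8] a 27.5 z [0.0723 0.075  0.0763]
t 17.25 pos [ 0.4252 -0.2667  0.124 ] yaw 28.03 tilt 0.43 open 1.0 F [-0.45 -0.15  0.02] Tq [ 0.02 -0.02  0.01]
dist/row mm 11.421529723384298 deg/row 0.13598402188530376
t [-0.0012, 0.038, -0.0017] r [-0.0011, 0.0035, 0.0027]
t [-0.0011, 0.038, -0.0017] r [-0.0011, 0.0035, 0.0027]
t [-0.0011, 0.038, -0.0017] r [-0.0011, 0.0035, 0.0027]
t [-0.001, 0.038, -0.0017] r [-0.0011, 0.0035, 0.0027]
t [-0.0009, 0.038, -0.0016] r [-0.0011, 0.0035, 0.0027]
```

View pics/w10.png

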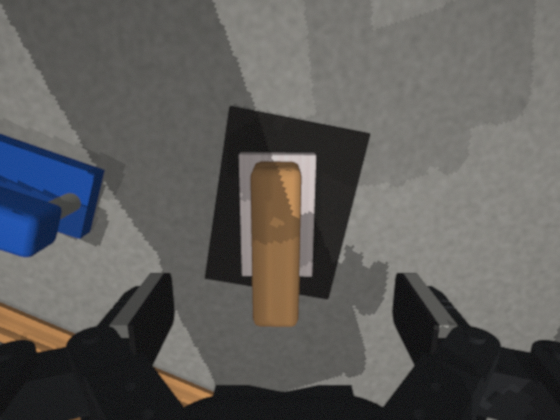

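Handle is consistently at (0.4223, −0.2668) with yaw 27.5°. Descending.

Call:
arm_command(
  steps=[
    {"travel": [-0.0012, 0.038, -0.002], "rotation": [-0.001, 0.0035, 0.0027], "hand": 1},
    {"travel": [-0.001, 0.038, -0.002], "rotation": [-0.001, 0.0035, 0.0027], "hand": 1},
    {"travel": [-0.001, 0.038, -0.002], "rotation": [-0.001, 0.0035, 0.0027], "hand": 1},
    {"travel": [-0.001, 0.038, -0.002], "rotation": [-0.001, 0.0035, 0.0027], "hand": 1},
    {"travel": [-0.001, 0.034, -0.002], "rotation": [-0.001, 0.0035, 0.0027], "hand": 1},
    {"travel": [0, 0, 0], "rotation": [0, 0, 0], "hand": 1},
    {"travel": [0, 0, 0], "rotation": [0, 0, 0], "hand": 1},
  ],
)

```text
time: 18.12
eef_pos: [0.4216, -0.267, 0.0641]
tcp_rot: [-0.604, 0.368, -0.367, 0.604]
contact_force: [0.3, 0.3, 0.0]
opening: 0.998
```

```bash
python3 -c "
from h import *
where();plan([.4223,-.2668,.067],27.5,2)"
```

```text
t 18.12 pos [ 0.4216 -0.267   0.0641] yaw 27.43 tilt 0.06 open 0.998 F [0.26 0.28 0.03] Tq [ 0.   -0.04  0.01]
dist/row mm 1.500886770812613 deg/row 0.0459417693034643
t [0.0003, -0.0049, 0.0012] r [0.0003, -0.0011, -0.0011]
t [0.0003, -0.0049, 0.0012] r [0.0003, -0.0011, -0.0011]
```

Call:
arm_command(
  steps=[
    {"travel": [0, -0.008, 0.002], "rotation": [0, 0, 0], "hand": 0.7},
    {"travel": [0, 0, 0], "rotation": [0, 0, 0], "hand": 0.4},
    {"travel": [0, 0, 0], "rotation": [0, 0, 0], "hand": 0.1},
    {"travel": [0, 0, 0], "rotation": [0, 0, 0], "hand": 0},
    {"travel": [0, 0, 0], "rotation": [0, 0, 0], "hand": 0},
    {"travel": [0, 0, 0], "rotation": [0, 0, 0], "hand": 0},
    {"travel": [0, 0, 0], "rotation": [0, 0, 0], "hand": 0},
  ],
  grip_force=110,
)

```text
time: 19.0
eef_pos: [0.4229, -0.2675, 0.0682]
tcp_rot: [0.604, -0.366, 0.368, -0.604]
contact_force: [0.6, 0.2, 0.1]
opening: 0.265
```

```bash
python3 -c "
from h import *
where()"
```

```text
t 19.0 pos [ 0.4229 -0.2675  0.0682] yaw 27.44 tilt 0.11 open 0.265 F [0.59 0.2  0.1 ] Tq [0.03 0.02 0.  ]
```

Call:
arm_command(
  steps=[
    {"travel": [0, -0.03, 0], "rotation": [0, 0, 0], "hand": 0},
    {"travel": [0, -0.07, 0], "rotation": [0, 0, 0], "hand": 0},
    {"travel": [0, -0.12, 0], "rotation": [0, 0, 0], "hand": 0},
    {"travel": [0, -0.14, 0], "rotation": [0, 0, 0], "hand": 0},
    {"travel": [0, -0.1, 0], "rotation": [0, 0, 0], "hand": 0},
    {"travel": [0, -0.03, 0], "rotation": [0, 0, 0], "hand": 0},
    {"travel": [0, 0, 0], "rotation": [0, 0, 0], "hand": 0},
    {"travel": [0, 0, 0], "rotation": [0, 0, 0], "hand": 0},
  ],
)

```text
time: 20.0
eef_pos: [0.4188, -0.2631, 0.2131]
tcp_rot: [-0.603, 0.372, -0.362, 0.606]
contact_force: [0.1, -0.1, -3.7]
opening: 0.268
```

```bash
python3 look.py w11 tamper_handle; python3 -c "
from h import *
where();plan([.588,.010,.21],4.4,8)"
```

```text
t 20.0 pos [ 0.4188 -0.2631  0.2131] yaw 27.44 tilt 0.81 open 0.268 F [ 0.06 -0.05 -3.68] Tq [-0.02  0.02 -0.  ]
tamper_handle 0.89 [277. 257.] all c [ 450.8 -334.2] sz [ 90.5 243.1] a 25.1 z [0.1596 0.2199 0.2216]
tamper_handle 0.89 [277. 257.] top c [ 416.2 -256.2] sz [23.8 71.1] a 27.2 z [0.2178 0.2202 0.2217]
tamper_handle 0.58 [ 87. 177.] all c [ 253.  -336.3] sz [129.3  66.7] a 8.0 z [0.0036 0.0611 0.0721]
tamper_handle 0.58 [ 87. 177.] top c [ 274.2 -323.1] sz [83.3 24.1] a 7.4 z [0.0679 0.0709 0.0724]
tamper_handle 0.26 [548.  53.] all c [549.4 -68.2] sz [35.  73.5] a 40.2 z [0.0031 0.0102 0.0199]
tamper_handle 0.26 [548.  53.] top c [548.2 -68.6] sz [30.9 62.1] a 38.2 z [0.0111 0.0136 0.0188]
t 20.1 pos [ 0.4187 -0.263   0.2129] yaw 27.43 tilt 0.85 open 0.262 F [-0.76  0.6  -3.03] Tq [-0.02 -0.05  0.01]
dist/row mm 40.15808858359433 deg/row 2.880976731670345
t [-0.0685, 0.0017, 0.115] r [0.0017, 0.096, -0.0031]
t [-0.0742, 0.0017, 0.1114] r [0.0017, 0.096, -0.0031]
t [-0.0797, 0.0017, 0.1076] r [0.0017, 0.096, -0.0031]
t [-0.085, 0.0016, 0.1034] r [0.0017, 0.096, -0.0031]
t [-0.0901, 0.0016, 0.099] r [0.0017, 0.096, -0.0031]
t [-0.0949, 0.0015, 0.0944] r [0.0017, 0.096, -0.0031]
t [-0.0995, 0.0014, 0.0895] r [0.0017, 0.096, -0.0031]
t [-0.1039, 0.0013, 0.0844] r [0.0017, 0.096, -0.0031]
```

View pics/w11.png

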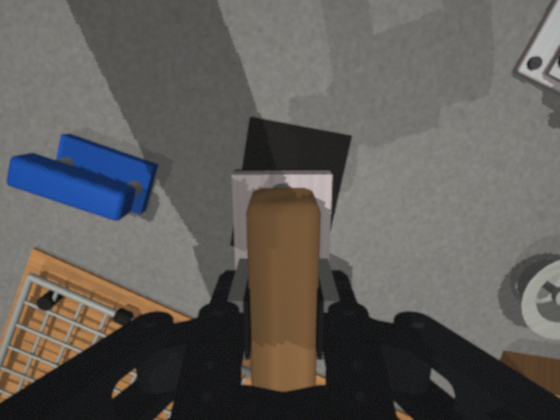

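Call:
arm_command(
  steps=[
    {"travel": [-0.05, 0.002, 0.085], "rotation": [0.0017, 0.096, -0.003], "hand": 0},
    {"travel": [-0.074, 0.002, 0.111], "rotation": [0.0017, 0.096, -0.003], "hand": 0},
    {"travel": [-0.08, 0.002, 0.108], "rotation": [0.0017, 0.096, -0.003], "hand": 0},
    {"travel": [-0.085, 0.002, 0.103], "rotation": [0.0017, 0.096, -0.003], "hand": 0},
    {"travel": [-0.09, 0.002, 0.099], "rotation": [0.0017, 0.096, -0.003], "hand": 0},
    {"travel": [-0.095, 0.0015, 0.094], "rotation": [0.0017, 0.096, -0.003], "hand": 0},
    {"travel": [-0.1, 0.0015, 0.09], "rotation": [0.0017, 0.096, -0.003], "hand": 0},
    {"travel": [-0.08, 0, 0.065], "rotation": [0.0017, 0.096, -0.003], "hand": 0},
    {"travel": [-0.03, 0, 0.025], "rotation": [0, 0, 0], "hand": 0},
    {"travel": [0, 0, 0], "rotation": [0, 0, 0], "hand": 0},
    {"travel": [0, 0, 0], "rotation": [0, 0, 0], "hand": 0},
    {"travel": [0, 0, 0], "rotation": [0, 0, 0], "hand": 0},
  ],
)

```text
time: 21.6
eef_pos: [0.5859, 0.0086, 0.1955]
tcp_rot: [0.519, -0.492, 0.478, -0.511]
contact_force: [0.0, 0.1, -4.0]
opening: 0.262
```

```bash
cat > tk.py <<'E'
import sys
from h import *
z=np.load(sys.argv[1]+'.npz',allow_pickle=True); p=z['p'].item(); E=np.array(p['tool_from_camera'])
P=cloud(z['d'],p,E)
def fit(y0,tol,zl,nm):
    m=(abs(P[...,1]-y0)<tol)&(abs(P[...,2])<zl)&(abs(P[...,0])<.055)
    n,l,st,c=cv2.connectedComponentsWithStats(m.astype(np.uint8)); k=1+np.argmax(st[1:,4]); m=l==k
    q=P[m]; A=np.c_[q[:,[0,2]],np.ones(len(q))]
    for _ in range(4):
        c=np.linalg.lstsq(A,q[:,1],rcond=None)[0]; r=q[:,1]-A@c; k=abs(r)<.0015; 
        if k.sum()<50: break
        A,q=A[k],q[k]
    print(nm,len(q),'x',np.percentile(q[:,0],[.3,99.7]).round(4),'z',np.percentile(q[:,2],[.5,99.5]).round(4),'y',np.median(q[:,1]).round(4),'slope x,z deg',np.degrees(c[:2]).round(2))
fit(-.007,.005,.016,'handle'); fit(.050,.005,.03,'sole')
E
python3 look.py w12; python3 tk.py w11; python3 tk.py w12; python3 -c "
from h import *
where();plan([.588,.010,.15],4.4,5)"
```

```text
t 21.6 pos [0.5859 0.0086 0.1955] yaw 3.46 tilt 1.27 open 0.262 F [ 0.05  0.09 -3.99] Tq [ 0.03 -0.04  0.01]
handle 11743 x [-0.0417  0.0271] z [-0.0115  0.0123] y -0.0071 slope x,z deg [-0.14  0.67]
sole 3179 x [-0.0408  0.0029] z [-0.0225  0.0234] y 0.0497 slope x,z deg [-0.    0.71]
handle 11760 x [-0.042   0.0267] z [-0.0115  0.0117] y -0.007 slope x,z deg [-0.12  0.6 ]
sole 3166 x [-0.0411  0.0028] z [-0.0231  0.0228] y 0.0498 slope x,z deg [0.01 0.64]
t 21.65 pos [0.5858 0.0085 0.1955] yaw 3.44 tilt 1.28 open 0.263 F [ 0.26 -0.7  -3.49] Tq [ 0.01 -0.02  0.02]
dist/row mm 9.109831704305103 deg/row 0.31932089494038235
t [-0.0007, 0.0303, 0.0021] r [0.0081, -0.0064, -0.0026]
t [-0.0007, 0.0303, 0.002] r [0.0081, -0.0064, -0.0026]
t [-0.0008, 0.0303, 0.0019] r [0.0081, -0.0064, -0.0026]
t [-0.0008, 0.0303, 0.0018] r [0.0081, -0.0064, -0.0026]
t [-0.0008, 0.0303, 0.0016] r [0.0081, -0.0064, -0.0026]
```

View pics/w12.png

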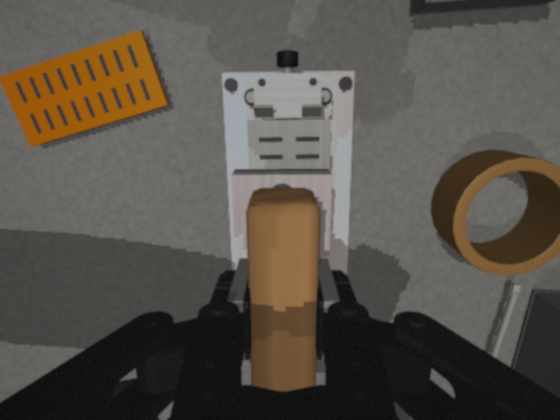

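```bash
python3 -c "
from h import *
plan([.5876,.0095,.130],4.4,6)"
```

```text
dist/row mm 10.917496609678375 deg/row 0.26610074578365195
t [-0.0002, 0.0363, 0.0018] r [0.0067, -0.0053, -0.0022]
t [-0.0003, 0.0364, 0.0017] r [0.0067, -0.0053, -0.0022]
t [-0.0003, 0.0364, 0.0015] r [0.0067, -0.0053, -0.0022]
t [-0.0004, 0.0364, 0.0014] r [0.0067, -0.0053, -0.0022]
t [-0.0004, 0.0364, 0.0013] r [0.0067, -0.0053, -0.0022]
t [-0.0004, 0.0364, 0.0011] r [0.0067, -0.0053, -0.0022]
```

Call:
arm_command(
  steps=[
    {"travel": [-0.0003, 0.036, 0.0018], "rotation": [0.009, -0.005, -0.002], "hand": 0},
    {"travel": [-0.0003, 0.036, 0.0016], "rotation": [0.009, -0.005, -0.002], "hand": 0},
    {"travel": [-0.0003, 0.036, 0.0015], "rotation": [0.009, -0.005, -0.002], "hand": 0},
    {"travel": [-0.0004, 0.036, 0.0014], "rotation": [0.009, -0.005, -0.002], "hand": 0},
    {"travel": [-0.0004, 0.03, 0.0013], "rotation": [0.009, -0.005, -0.002], "hand": 0},
    {"travel": [-0.0004, 0.015, 0.001], "rotation": [0.009, -0.005, -0.002], "hand": 0},
    {"travel": [0, 0, 0], "rotation": [0, 0, 0], "hand": 0},
    {"travel": [0, 0, 0], "rotation": [0, 0, 0], "hand": 0},
    {"travel": [0, 0, 0], "rotation": [0, 0, 0], "hand": 0},
  ],
)

```text
time: 22.78
eef_pos: [0.5874, 0.0087, 0.1346]
tcp_rot: [-0.516, 0.479, -0.483, 0.521]
contact_force: [0.1, 1.1, -2.9]
opening: 0.262
```

```bash
python3 look.py w13; python3 tk.py w13; python3 -c "
from h import *
print(T()[:3,:3].round(4));where();plan([.5876,.0095,.127],4.4,2)"
```

```text
t 22.77 pos [0.5874 0.0087 0.1346] yaw 4.34 tilt 0.49 open 0.262 F [ 0.06  1.08 -2.89] Tq [ 0.03 -0.01 -0.04]
handle 11724 x [-0.042   0.0266] z [-0.0115  0.0118] y -0.007 slope x,z deg [-0.1   0.62]
sole 3154 x [-0.041   0.0028] z [-0.0231  0.0228] y 0.0497 slope x,z deg [-0.02  0.71]
[[ 7.560e-02  8.800e-03  9.971e-01]
 [-9.971e-01  7.000e-04  7.560e-02]
 [-1.000e-04 -1.000e+00  8.800e-03]]
t 22.82 pos [0.5875 0.0087 0.1347] yaw 4.34 tilt 0.5 open 0.269 F [ 0.11  1.49 -3.75] Tq [ 0.03 -0.    0.  ]
dist/row mm 3.855374657251836 deg/row 0.2539748133599698
t [-0.0014, 0.0128, 0.0001] r [-0.0084, -0.0011, -0.0001]
t [-0.0014, 0.0128, 0.0002] r [-0.0084, -0.0011, -0.0001]
```

View pics/w13.png

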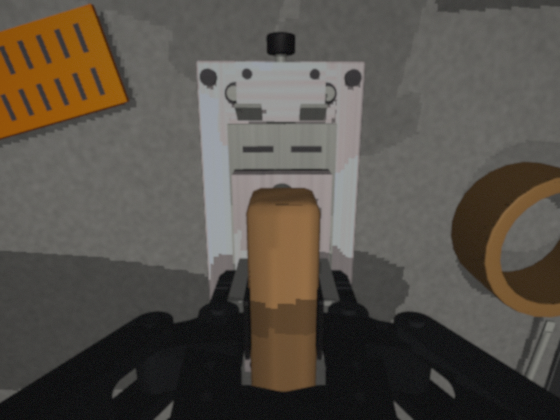

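Call:
arm_command(
  steps=[
    {"travel": [-0.001, 0.01, 0], "rotation": [0, 0, 0], "hand": 0},
    {"travel": [-0.001, 0.01, 0], "rotation": [0, 0, 0], "hand": 0},
    {"travel": [0, 0.006, 0], "rotation": [0, 0, 0], "hand": 0},
    {"travel": [0, 0, 0], "rotation": [0, 0, 0], "hand": 0},
    {"travel": [0, 0, 0], "rotation": [0, 0, 0], "hand": 0},
  ],
)

```text
time: 23.45
eef_pos: [0.5877, 0.0093, 0.1267]
tcp_rot: [-0.516, 0.478, -0.483, 0.521]
contact_force: [-0.0, -0.3, -3.5]
opening: 0.263
```

```bash
cat > w.py <<'E'
from h import *
F=[];Q=[]
for i in range(3):
    s=ctrl.get_state(); F.append(s['contact_force']); Q.append(s['wrist_torque']); 
    if i<2: ctrl.read_camera('side')
where(); print('meanF',np.mean(F,0).round(2),'Tq',np.mean(Q,0).round(3))
E
python3 w.py
```

```text
t 23.55 pos [0.5877 0.0093 0.1267] yaw 4.33 tilt 0.54 open 0.263 F [-0.44 -0.29 -4.43] Tq [-0.    0.02 -0.03]
meanF [-0.41 -0.13 -3.96] Tq [ 0.014  0.02  -0.039]
```

Call:
arm_command(
  steps=[
    {"travel": [0, 0.005, 0], "rotation": [0, 0, 0], "hand": 0},
    {"travel": [0, 0.005, 0], "rotation": [0, 0, 0], "hand": 0},
    {"travel": [0, 0.005, 0], "rotation": [0, 0, 0], "hand": 0},
    {"travel": [0, 0.005, 0], "rotation": [0, 0, 0], "hand": 0},
    {"travel": [0, 0, 0], "rotation": [0, 0, 0], "hand": 0},
  ],
)

```text
time: 24.18
eef_pos: [0.5881, 0.0092, 0.1214]
tcp_rot: [-0.516, 0.478, -0.483, 0.521]
contact_force: [-1.6, 0.4, -0.9]
opening: 0.266
```

```bash
python3 w.py
```

```text
t 24.27 pos [0.5881 0.0092 0.1214] yaw 4.34 tilt 0.55 open 0.266 F [-1.08 -0.61 -1.22] Tq [-0.01  0.3  -0.01]
meanF [-1.04 -0.32 -0.97] Tq [-0.011  0.311 -0.01 ]
```

Call:
arm_command(
  steps=[
    {"travel": [0, 0.004, 0], "rotation": [0, 0, 0], "hand": 0},
    {"travel": [0, 0.004, 0], "rotation": [0, 0, 0], "hand": 0},
    {"travel": [0, 0.004, 0], "rotation": [0, 0, 0], "hand": 0},
    {"travel": [0, 0.004, 0], "rotation": [0, 0, 0], "hand": 0},
    {"travel": [0, 0, 0], "rotation": [0, 0, 0], "hand": 0},
  ],
)

```text
time: 24.9
eef_pos: [0.5881, 0.0092, 0.1172]
tcp_rot: [-0.516, 0.478, -0.483, 0.521]
contact_force: [-1.6, 1.2, 0.1]
opening: 0.264
```

```bash
python3 w.py; python3 look.py w14; python3 -c "
from h import *
z=np.load('w14.npz',allow_pickle=True);p=z['p'].item();P=cloud(z['d'],p,z['E'])
" ; python3 tk.py w14
```

```text
t 25.0 pos [0.5881 0.0092 0.1173] yaw 4.34 tilt 0.54 open 0.266 F [-2.39  1.87  1.34] Tq [ 0.05  0.45 -0.02]
meanF [-1.98  0.92  0.6 ] Tq [0.029 0.441 0.022]
t 25.0 pos [0.5881 0.0092 0.1173] yaw 4.34 tilt 0.54 open 0.266 F [-2.39  1.87  1.34] Tq [ 0.05  0.45 -0.02]
handle 11753 x [-0.042   0.0267] z [-0.0113  0.0118] y -0.007 slope x,z deg [-0.11  0.65]
sole 3149 x [-0.041   0.0031] z [-0.0231  0.0228] y 0.0497 slope x,z deg [0.01 0.68]
```

View pics/w14.png

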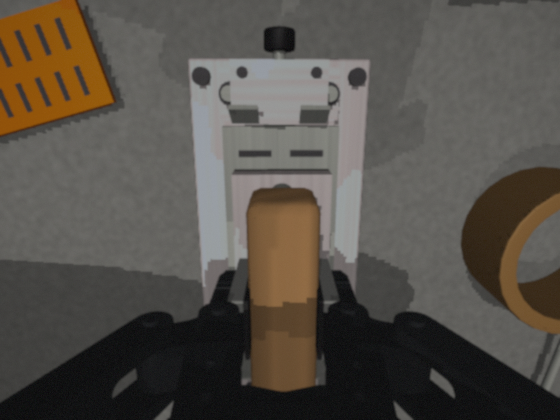

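```bash
cat > cv.py <<'E'
import sys
from h import *
z=np.load(sys.argv[1]+'.npz',allow_pickle=True); P=cloud(z['d'],z['p'].item(),z['E'])
c=np.array([.588,.0098]); a=np.radians(4.4); ux=np.array([np.cos(a),np.sin(a)]); uy=np.array([-np.sin(a),np.cos(a)])
L=np.stack([(P[...,:2]-c)@ux,(P[...,:2]-c)@uy,P[...,2]],-1)
def fit(m,nm):
    q=L[m]; A=np.c_[q[:,:2],np.ones(len(q))]
    for _ in range(4):
        k=np.linalg.lstsq(A,q[:,2],rcond=None)[0]; r=q[:,2]-A@k; g=abs(r)<.0015; A,q=A[g],q[g]
    print(nm,len(q),'z',np.median(q[:,2]).round(4),'slope x,y deg',np.degrees(k[:2]).round(2),'x',np.percentile(q[:,0],[1,99]).round(4),'y',np.percentile(q[:,1],[1,99]).round(4))
x,y,h=L[...,0],L[...,1],L[...,2]
zz=float(sys.argv[2])
fit((abs(x)<.026)&(y>.046)&(y<.059)&(abs(h-zz)<.005),'cover end')
fit((abs(x)<.045)&(y>.068)&(y<.088)&(abs(h-.0593)<.003),'block')
m=(abs(x)<.035)&(y>.040)&(y<.061)&(abs(h-zz)<.005); q=L[m]; print('cover x',np.percentile(q[:,0],[1,99]).round(4),'ymax',np.percentile(q[:,1],99).round(4))
m=(abs(x)<.03)&(abs(y)<.042)&(abs(h-zz-.014)<.005); q=L[m]; print('sole x',np.percentile(q[:,0],[1,99]).round(4),'ymax',np.percentile(q[:,1],99).round(4))
E
python3 cv.py w13 .058; python3 cv.py w14 .053
```

```text
cover end 2507 z 0.0581 slope x,y deg [-0.26 -0.66] x [-0.0254  0.0255] y [0.0461 0.0588]
block 3430 z 0.0592 slope x,y deg [-0.04  0.72] x [-0.0221  0.021 ] y [0.0682 0.0878]
cover x [-0.0274  0.0275] ymax 0.0608
sole x [-0.0228  0.0223] ymax 0.04
cover end 2842 z 0.0536 slope x,y deg [-0.12 -0.2 ] x [-0.0255  0.0255] y [0.0462 0.0587]
block 4075 z 0.0593 slope x,y deg [0.03 0.6 ] x [-0.0221  0.021 ] y [0.0681 0.0877]
cover x [-0.0274  0.0275] ymax 0.0607
sole x [-0.0224  0.0232] ymax 0.0404
```

Call:
arm_command(
  steps=[
    {"travel": [0, 0.004, 0], "rotation": [0, 0, 0], "hand": 0},
    {"travel": [0, 0.004, 0], "rotation": [0, 0, 0], "hand": 0},
    {"travel": [0, 0.004, 0], "rotation": [0, 0, 0], "hand": 0},
    {"travel": [0, 0.004, 0], "rotation": [0, 0, 0], "hand": 0},
    {"travel": [0, 0.004, 0], "rotation": [0, 0, 0], "hand": 0},
    {"travel": [0, 0, 0], "rotation": [0, 0, 0], "hand": 0},
  ],
)

```text
time: 25.8
eef_pos: [0.5883, 0.0092, 0.1122]
tcp_rot: [-0.516, 0.478, -0.483, 0.521]
contact_force: [-1.9, -0.1, 3.0]
opening: 0.265
```

```bash
python3 w.py; python3 look.py w15;  python3 cv.py w15 .048; python3 tk.py w15
```

```text
t 25.9 pos [0.5883 0.0092 0.1122] yaw 4.35 tilt 0.5 open 0.262 F [-2.9   0.83  3.18] Tq [ 0.06  0.66 -0.01]
meanF [-2.61  0.26  2.99] Tq [ 0.057  0.656 -0.01 ]
t 25.9 pos [0.5883 0.0092 0.1122] yaw 4.35 tilt 0.5 open 0.262 F [-2.9   0.83  3.18] Tq [ 0.06  0.66 -0.01]
cover end 2845 z 0.0485 slope x,y deg [-0.27 -0.23] x [-0.0254  0.0255] y [0.0462 0.0587]
block 4356 z 0.0592 slope x,y deg [0.04 0.37] x [-0.0222  0.0209] y [0.0686 0.0877]
cover x [-0.0274  0.0275] ymax 0.0608
sole x [-0.0224  0.0233] ymax 0.0404
handle 11762 x [-0.042   0.0267] z [-0.0109  0.0119] y -0.007 slope x,z deg [-0.08  0.79]
sole 3143 x [-0.0411  0.003 ] z [-0.0231  0.0228] y 0.0497 slope x,z deg [0.02 0.8 ]
```

Call:
arm_command(
  steps=[
    {"travel": [0, 0.004, -0.001], "rotation": [0, 0, 0], "hand": 0},
    {"travel": [0, 0.004, -0.001], "rotation": [0, 0, 0], "hand": 0},
    {"travel": [0, 0.004, -0.001], "rotation": [0, 0, 0], "hand": 0},
    {"travel": [0, 0.004, -0.001], "rotation": [0, 0, 0], "hand": 0},
    {"travel": [0, 0.004, 0], "rotation": [0, 0, 0], "hand": 0},
    {"travel": [0, 0, 0], "rotation": [0, 0, 0], "hand": 0},
  ],
)

```text
time: 26.7
eef_pos: [0.5881, 0.0092, 0.1084]
tcp_rot: [-0.516, 0.478, -0.483, 0.521]
contact_force: [-3.6, 0.4, 3.1]
opening: 0.263
```

```bash
python3 w.py; python3 look.py w16 bolt_a;  python3 cv.py w16 .043; python3 tk.py w16
```

```text
t 26.8 pos [0.5881 0.0092 0.1083] yaw 4.35 tilt 0.62 open 0.26 F [-3.14  0.52  3.84] Tq [ 0.03  0.79 -0.03]
meanF [-3.2   0.53  3.65] Tq [ 0.038  0.726 -0.022]
t 26.8 pos [0.5881 0.0092 0.1083] yaw 4.35 tilt 0.62 open 0.26 F [-3.14  0.52  3.84] Tq [ 0.03  0.79 -0.03]
bolt_a 0.91 [281.  35.] all c [579.5 113.9] sz [14.4 25.5] a 3.2 z [0.0436 0.0488 0.0514]
bolt_a 0.91 [281.  35.] top c [579.8 109.3] sz [13.2 16.2] a 3.5 z [0.0469 0.0496 0.0514]
cover end 2840 z 0.0447 slope x,y deg [-0.1  -0.55] x [-0.0254  0.0254] y [0.0462 0.0587]
block 4528 z 0.0593 slope x,y deg [-0.09  0.41] x [-0.0221  0.021 ] y [0.0687 0.0877]
cover x [-0.0274  0.0274] ymax 0.0608
sole x [-0.0224  0.0232] ymax 0.0404
handle 11725 x [-0.042   0.0268] z [-0.0114  0.0118] y -0.0071 slope x,z deg [-0.06  0.74]
sole 3144 x [-0.0411  0.0035] z [-0.0231  0.0227] y 0.0497 slope x,z deg [-0.12  0.74]
```

Call:
arm_command(
  steps=[
    {"travel": [0, 0.005, 0], "rotation": [0, 0, 0], "hand": 0},
    {"travel": [0, 0.005, 0], "rotation": [0, 0, 0], "hand": 0},
    {"travel": [0, 0.005, 0], "rotation": [0, 0, 0], "hand": 0},
    {"travel": [0, 0.005, 0], "rotation": [0, 0, 0], "hand": 0},
    {"travel": [0, 0, 0], "rotation": [0, 0, 0], "hand": 0},
  ],
)

```text
time: 27.52
eef_pos: [0.5882, 0.0092, 0.1034]
tcp_rot: [-0.516, 0.478, -0.483, 0.521]
contact_force: [-2.8, -0.1, 3.4]
opening: 0.262
```

```bash
python3 w.py; python3 look.py w17 bolt_a;  python3 cv.py w17 .040; python3 tk.py w17
```

```text
t 27.62 pos [0.5882 0.0092 0.1033] yaw 4.36 tilt 0.55 open 0.262 F [-3.9   0.55  4.85] Tq [0.04 0.73 0.02]
meanF [-3.52  0.    4.17] Tq [0.054 0.711 0.001]
t 27.62 pos [0.5882 0.0092 0.1033] yaw 4.36 tilt 0.55 open 0.262 F [-3.9   0.55  4.85] Tq [0.04 0.73 0.02]
bolt_a 0.57 [279.  29.] all c [579.1 113.5] sz [19.4 28.6] a 1.5 z [0.0001 0.0483 0.0514]
bolt_a 0.57 [279.  29.] top c [580.  109.6] sz [13.3 17.1] a 4.9 z [0.0468 0.0495 0.0515]
cover end 2848 z 0.0397 slope x,y deg [-0.25 -0.17] x [-0.0255  0.0254] y [0.0461 0.0587]
block 4855 z 0.0592 slope x,y deg [0.02 0.49] x [-0.0222  0.0209] y [0.0684 0.0879]
cover x [-0.0274  0.0274] ymax 0.0605
sole x [-0.0224  0.0232] ymax 0.0404
handle 11699 x [-0.042   0.0267] z [-0.0114  0.0118] y -0.0071 slope x,z deg [-0.08  0.74]
sole 3162 x [-0.0411  0.0035] z [-0.0232  0.0227] y 0.0497 slope x,z deg [0.02 0.72]
```

Call:
arm_command(
  steps=[
    {"travel": [0, 0.005, 0], "rotation": [0, 0, 0], "hand": 0},
    {"travel": [0, 0.005, 0], "rotation": [0, 0, 0], "hand": 0},
    {"travel": [0, 0, 0], "rotation": [0, 0, 0], "hand": 0},
  ],
)

```text
time: 28.1
eef_pos: [0.5883, 0.0092, 0.1009]
tcp_rot: [-0.516, 0.478, -0.483, 0.521]
contact_force: [-3.3, 1.2, 5.7]
opening: 0.263
```

```bash
python3 w.py; python3 look.py w18;  python3 cv.py w18 .037
```

```text
t 28.2 pos [0.5882 0.0092 0.1009] yaw 4.36 tilt 0.53 open 0.262 F [-2.96  0.23  5.56] Tq [0.01 0.81 0.05]
meanF [-3.49  0.59  5.42] Tq [0.073 0.802 0.005]
t 28.2 pos [0.5882 0.0092 0.1009] yaw 4.36 tilt 0.53 open 0.262 F [-2.96  0.23  5.56] Tq [0.01 0.81 0.05]
cover end 2689 z 0.0372 slope x,y deg [-0.3  -0.29] x [-0.0254  0.0255] y [0.0462 0.0587]
block 5020 z 0.0592 slope x,y deg [0.11 0.49] x [-0.0222  0.0208] y [0.0685 0.0878]
cover x [-0.0274  0.0275] ymax 0.0605
sole x [-0.0224  0.0233] ymax 0.0404
```

View pics/w18.png

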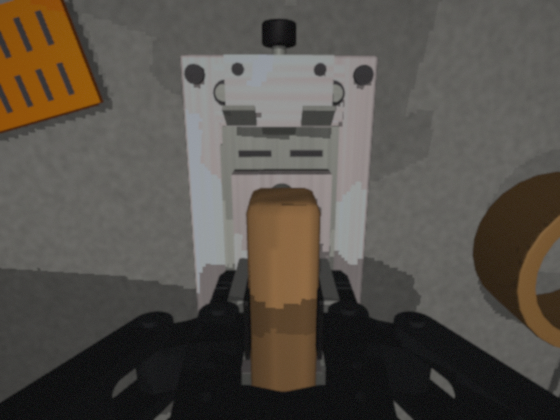

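Call:
arm_command(
  steps=[
    {"travel": [0, 0.005, 0], "rotation": [0, 0, 0], "hand": 0},
    {"travel": [0, 0.005, 0], "rotation": [0, 0, 0], "hand": 0},
    {"travel": [0, 0, 0], "rotation": [0, 0, 0], "hand": 0},
  ],
)

```text
time: 28.62
eef_pos: [0.5884, 0.0092, 0.0992]
tcp_rot: [-0.517, 0.478, -0.483, 0.521]
contact_force: [-5.0, 0.7, 6.2]
opening: 0.263
```

```bash
python3 w.py; python3 look.py w19;  python3 cv.py w19 .035
```

```text
t 28.73 pos [0.5884 0.0092 0.0992] yaw 4.38 tilt 0.49 open 0.264 F [-3.95 -0.11  7.27] Tq [ 0.05  0.98 -0.01]
meanF [-4.33 -0.01  6.49] Tq [ 0.036  0.974 -0.05 ]
t 28.73 pos [0.5884 0.0092 0.0992] yaw 4.38 tilt 0.49 open 0.264 F [-3.95 -0.11  7.27] Tq [ 0.05  0.98 -0.01]
cover end 2681 z 0.0355 slope x,y deg [-0.38 -0.16] x [-0.0256  0.0255] y [0.0462 0.0587]
block 5091 z 0.0593 slope x,y deg [-0.01  0.54] x [-0.0221  0.0209] y [0.0686 0.0877]
cover x [-0.0274  0.0275] ymax 0.0605
sole x [-0.0223  0.0233] ymax 0.0404
```

Call:
arm_command(
  steps=[
    {"travel": [0, 0.006, -0.001], "rotation": [0, 0, 0], "hand": 0},
    {"travel": [0, 0.006, -0.001], "rotation": [0, 0, 0], "hand": 0},
    {"travel": [0, 0.002, 0], "rotation": [0, 0, 0], "hand": 0},
  ],
)

```text
time: 29.15
eef_pos: [0.5885, 0.0093, 0.099]
tcp_rot: [-0.517, 0.478, -0.482, 0.521]
contact_force: [-5.2, 0.9, 7.1]
opening: 0.266
```

```bash
python3 w.py; python3 look.py w20;  python3 cv.py w20 .035
```

```text
t 29.25 pos [0.5885 0.0093 0.0989] yaw 4.4 tilt 0.44 open 0.264 F [-5.1   0.56  8.92] Tq [ 0.04  1.21 -0.03]
meanF [-5.26  0.89  8.11] Tq [ 0.037  1.188 -0.039]
t 29.25 pos [0.5885 0.0093 0.0989] yaw 4.4 tilt 0.44 open 0.264 F [-5.1   0.56  8.92] Tq [ 0.04  1.21 -0.03]
cover end 2677 z 0.0352 slope x,y deg [-0.38 -0.12] x [-0.0255  0.0255] y [0.0462 0.0587]
block 5113 z 0.0593 slope x,y deg [0.09 0.34] x [-0.0222  0.0209] y [0.0686 0.0877]
cover x [-0.0274  0.0276] ymax 0.0601
sole x [-0.0223  0.0233] ymax 0.0404
```

Call:
arm_command(
  steps=[
    {"travel": [0, 0.008, -0.002], "rotation": [0, 0, 0], "hand": 0},
    {"travel": [0, 0.008, -0.002], "rotation": [0, 0, 0], "hand": 0},
  ],
)

```text
time: 29.55
eef_pos: [0.5884, 0.0092, 0.0984]
tcp_rot: [-0.517, 0.478, -0.482, 0.521]
contact_force: [-8.3, 1.4, 15.7]
opening: 0.266
```

```bash
python3 w.py
```

```text
t 29.65 pos [0.5885 0.0092 0.0985] yaw 4.41 tilt 0.48 open 0.265 F [-7.78  1.65 14.48] Tq [ 0.15  1.58 -0.04]
meanF [-7.76  1.19 14.56] Tq [ 0.143  1.606 -0.043]
```

```bash
python3 look.py w21;  python3 cv.py w21 .035; python3 -c "
from h import *
im=np.load('w21.npz',allow_pickle=True)['im']; cv2.imwrite('pics/w21c.png',cv2.resize(im[20:200,150:430],None,fx=2.8,fy=2.8,interpolation=cv2.INTER_CUBIC)); where()"
```

```text
t 29.65 pos [0.5885 0.0092 0.0985] yaw 4.41 tilt 0.48 open 0.265 F [-7.78  1.65 14.48] Tq [ 0.15  1.58 -0.04]
cover end 2683 z 0.0348 slope x,y deg [-0.42 -0.02] x [-0.0254  0.0256] y [0.0462 0.0587]
block 5202 z 0.0593 slope x,y deg [0.05 0.56] x [-0.0222  0.0209] y [0.0686 0.0879]
cover x [-0.0273  0.0276] ymax 0.0601
sole x [-0.0222  0.0234] ymax 0.0404
t 29.7 pos [0.5885 0.0092 0.0984] yaw 4.41 tilt 0.48 open 0.26 F [-7.66  2.07 14.3 ] Tq [ 0.15  1.61 -0.04]
```

View pics/w21c.png

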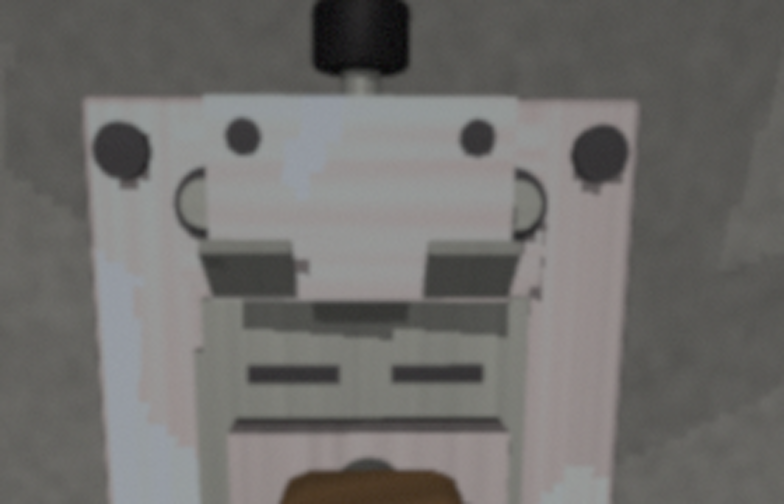

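Bottomed out: cover top is 35 mm and level, with about 18 N pressing. Bolt A shows over the cover end (360,312 in the crop). Now easing off.

Call:
arm_command(
  steps=[
    {"travel": [0, -0.004, 0], "rotation": [0, 0, 0], "hand": 0},
    {"travel": [0, -0.006, 0], "rotation": [0, 0, 0], "hand": 0},
    {"travel": [0, -0.008, 0], "rotation": [0, 0, 0], "hand": 0},
    {"travel": [0, -0.012, 0], "rotation": [0, 0, 0], "hand": 0},
    {"travel": [0, -0.02, 0], "rotation": [0, 0, 0], "hand": 0},
    {"travel": [0, -0.04, 0], "rotation": [0, 0, 0], "hand": 0},
    {"travel": [0, -0.06, 0], "rotation": [0, 0, 0], "hand": 0},
    {"travel": [0, -0.1, 0], "rotation": [0, 0, 0], "hand": 0},
    {"travel": [0, -0.1, 0], "rotation": [0, 0, 0], "hand": 0},
    {"travel": [0, -0.03, 0], "rotation": [0, 0, 0], "hand": 0},
    {"travel": [0, 0, 0], "rotation": [0, 0, 0], "hand": 0},
    {"travel": [0, 0, 0], "rotation": [0, 0, 0], "hand": 0},
  ],
)

```text
time: 31.2
eef_pos: [0.587, 0.0092, 0.2171]
tcp_rot: [-0.516, 0.477, -0.484, 0.522]
contact_force: [-0.0, -0.1, -3.4]
opening: 0.264
```

```bash
python3 look.py w22 bolt_a;  python3 cv.py w22 .036; python3 tk.py w22; python3 -c "
from h import *
plan([.4247,-.2655,.21],17,9)
im,d,p,E=cam('scene'); cv2.imwrite('pics/scene2.png',cv2.resize(im[170:280,240:360],None,fx=5,fy=5,interpolation=cv2.INTER_CUBIC))"
```

```text
t 31.2 pos [0.587  0.0092 0.2171] yaw 4.4 tilt 0.74 open 0.264 F [-0.01 -0.06 -3.35] Tq [-0.01  0.07  0.06]
bolt_a 0.75 [279.  65.] all c [581.3  89.8] sz [13.7 47.8] a 4.4 z [0.0398 0.0482 0.0515]
bolt_a 0.75 [279.  65.] top c [581.2  91.6] sz [13.  44.4] a 4.6 z [0.0468 0.0494 0.0516]
cover end 1024 z 0.0374 slope x,y deg [-0.34 -0.05] x [-0.0256  0.0254] y [0.0464 0.0587]
block 1639 z 0.0593 slope x,y deg [0.09 0.56] x [-0.0218  0.0211] y [0.068  0.0876]
cover x [-0.0271  0.0276] ymax 0.0602
handle 11751 x [-0.042   0.0267] z [-0.0111  0.0118] y -0.007 slope x,z deg [-0.1   0.52]
sole 3156 x [-0.041   0.0029] z [-0.023   0.0228] y 0.0498 slope x,z deg [-0.01  0.71]
dist/row mm 35.453846908251954 deg/row 1.4017304235177148
t [0.0968, 0.0017, -0.0677] r [-0.0025, -0.0467, 0.0005]
t [0.0952, 0.0018, -0.0701] r [-0.0025, -0.0467, 0.0005]
t [0.0934, 0.0019, -0.0724] r [-0.0025, -0.0467, 0.0005]
t [0.0916, 0.0019, -0.0746] r [-0.0025, -0.0467, 0.0005]
t [0.0898, 0.002, -0.0768] r [-0.0025, -0.0467, 0.0005]
t [0.0879, 0.0021, -0.079] r [-0.0025, -0.0467, 0.0005]
t [0.0859, 0.0022, -0.081
[... 398 characters left out ...]
                                                         ~~~~~~~~~~~~~^^^^^^^^^^^^^^^
    return _quantile_unchecked(
        a, q, axis, out, overwrite_input, method, keepdims, weights)
    return _ureduce(a,
                    func=_quantile_ureduce_func,
    ...<5 lines>...
                    overwrite_input=overwrite_input,
                    method=method)
    r = func(a, **kwargs)
    result = _quantile(arr,
                       quantiles=q,
    ...<2 lines>...
                       out=out,
                       weights=wgt)
    slices_having_nans = np.isnan(arr[-1, ...])
                                  ~~~^^^^^^^^^
IndexError: index -1 is out of bounds for axis 0 with size 0
```

View pics/w22.png

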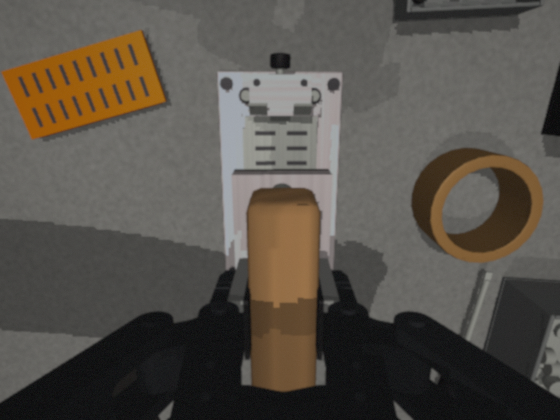

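View pics/scene2.png

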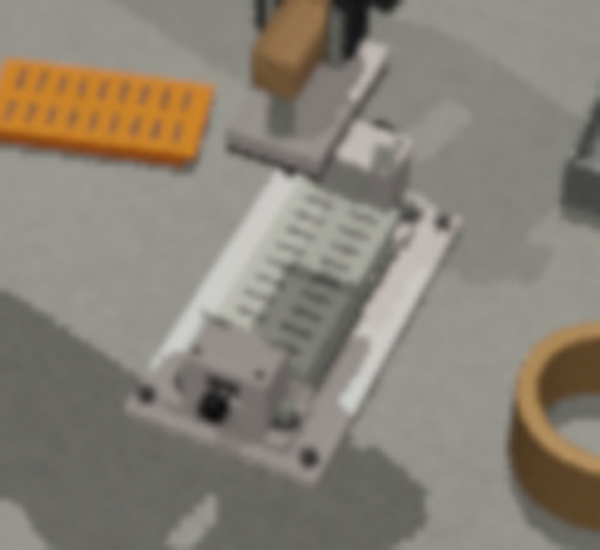

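Cover is held at 37.4 mm and level, so it stays latched at both ends. Returning the block to the mat.

Call:
arm_command(
  steps=[
    {"travel": [0.08, 0.002, -0.056], "rotation": [-0.0025, -0.047, 0], "hand": 0},
    {"travel": [0.095, 0.002, -0.07], "rotation": [-0.0025, -0.047, 0], "hand": 0},
    {"travel": [0.093, 0.002, -0.072], "rotation": [-0.0025, -0.047, 0], "hand": 0},
    {"travel": [0.092, 0.002, -0.075], "rotation": [-0.0025, -0.047, 0], "hand": 0},
    {"travel": [0.09, 0.002, -0.077], "rotation": [-0.0025, -0.047, 0], "hand": 0},
    {"travel": [0.088, 0.002, -0.079], "rotation": [-0.0025, -0.047, 0], "hand": 0},
    {"travel": [0.086, 0.002, -0.081], "rotation": [-0.0025, -0.047, 0], "hand": 0},
    {"travel": [0.084, 0.002, -0.083], "rotation": [-0.0025, -0.047, 0], "hand": 0},
    {"travel": [0.05, 0, -0.05], "rotation": [0, -0.047, 0], "hand": 0},
    {"travel": [0.02, 0, -0.02], "rotation": [0, 0, 0], "hand": 0},
    {"travel": [0, 0, 0], "rotation": [0, 0, 0], "hand": 0},
    {"travel": [0, 0, 0], "rotation": [0, 0, 0], "hand": 0},
    {"travel": [0, 0, 0], "rotation": [0, 0, 0], "hand": 0},
  ],
)

```text
time: 32.98
eef_pos: [0.4255, -0.2607, 0.201]
tcp_rot: [0.571, -0.422, 0.413, -0.57]
contact_force: [-0.0, 1.4, -3.9]
opening: 0.263
```

```bash
python3 -c "
from h import *
where();plan([.4247,-.2655,.10],17,7)"
```

```text
t 32.98 pos [ 0.4255 -0.2607  0.201 ] yaw 17.62 tilt 0.77 open 0.263 F [-0.02  1.39 -3.88] Tq [-0.03 -0.01 -0.  ]
dist/row mm 14.448884534292596 deg/row 0.14189499775883666
t [0.0025, 0.0481, -0.0006] r [0.0025, 0.003, -0.0027]
t [0.0025, 0.0481, -0.0007] r [0.0025, 0.003, -0.0027]
t [0.0024, 0.0481, -0.0007] r [0.0025, 0.003, -0.0027]
t [0.0023, 0.0481, -0.0008] r [0.0025, 0.003, -0.0027]
t [0.0023, 0.0481, -0.0008] r [0.0025, 0.003, -0.0027]
t [0.0022, 0.0481, -0.0009] r [0.0025, 0.003, -0.0027]
t [0.0021, 0.0481, -0.001] r [0.0025, 0.003, -0.0027]
```

Call:
arm_command(
  steps=[
    {"travel": [0.0025, 0.04, -0.001], "rotation": [0.0025, 0.003, -0.003], "hand": 0},
    {"travel": [0.0025, 0.048, -0.001], "rotation": [0.0025, 0.003, -0.003], "hand": 0},
    {"travel": [0.0024, 0.048, -0.001], "rotation": [0.0025, 0.003, -0.003], "hand": 0},
    {"travel": [0.0023, 0.048, -0.001], "rotation": [0.0025, 0.003, -0.003], "hand": 0},
    {"travel": [0.0023, 0.048, -0.001], "rotation": [0.0025, 0.003, -0.003], "hand": 0},
    {"travel": [0.002, 0.048, -0.001], "rotation": [0.0025, 0.003, -0.003], "hand": 0},
    {"travel": [0.002, 0.03, -0.001], "rotation": [0.0025, 0.003, -0.003], "hand": 0},
    {"travel": [0, 0, 0], "rotation": [0, 0, 0], "hand": 0},
    {"travel": [0, 0, 0], "rotation": [0, 0, 0], "hand": 0},
    {"travel": [0, 0, 0], "rotation": [0, 0, 0], "hand": 0},
  ],
)

```text
time: 34.22
eef_pos: [0.4245, -0.2649, 0.1007]
tcp_rot: [0.569, -0.42, 0.421, -0.568]
contact_force: [-0.9, 0.1, -3.5]
opening: 0.264
```

```bash
python3 look.py w23 mat_top; python3 -c "
from h import *
where();plan([.4247,-.2655,.072],17,5)"
```

```text
t 34.23 pos [ 0.4245 -0.2649  0.1007] yaw 17.03 tilt 0.03 open 0.264 F [-0.85  0.09 -3.46] Tq [0.08 0.01 0.01]
mat_top 0.8 [284. 161.] all c [ 422.4 -255.7] sz [ 91.4 101. ] a 17.0 z [0.0028 0.0042 0.0055]
mat_top 0.8 [284. 161.] top c [ 422.5 -255.5] sz [ 90.6 101. ] a 17.1 z [0.0028 0.0042 0.0055]
t 34.33 pos [ 0.4246 -0.2649  0.1008] yaw 17.03 tilt 0.05 open 0.265 F [ 0.67  0.62 -2.92] Tq [ 0.02 -0.01  0.03]
dist/row mm 5.757480483810605 deg/row 0.010998188602228608
t [0.0004, 0.0192, -0.0] r [-0.0001, 0.0002, 0.0003]
t [0.0004, 0.0192, -0.0] r [-0.0001, 0.0002, 0.0003]
t [0.0004, 0.0192, -0.0] r [-0.0001, 0.0002, 0.0003]
t [0.0004, 0.0192, -0.0] r [-0.0001, 0.0002, 0.0003]
t [0.0004, 0.0192, -0.0] r [-0.0001, 0.0002, 0.0003]
```

View pics/w23.png

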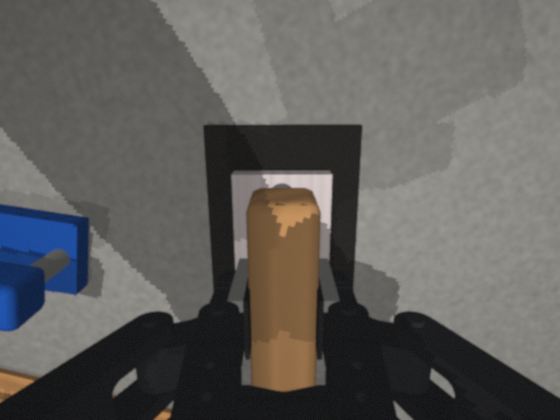

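Sole is centred over the mat (mat columns 205–360, sole 232–332). Lowering.

Call:
arm_command(
  steps=[
    {"travel": [0.0004, 0.019, 0], "rotation": [0, 0, 0], "hand": 0},
    {"travel": [0.0004, 0.019, 0], "rotation": [0, 0, 0], "hand": 0},
    {"travel": [0.0004, 0.019, 0], "rotation": [0, 0, 0], "hand": 0},
    {"travel": [0.0004, 0.019, 0], "rotation": [0, 0, 0], "hand": 0},
    {"travel": [0.0004, 0.016, 0], "rotation": [0, 0, 0], "hand": 0},
    {"travel": [0, 0.006, 0], "rotation": [0, 0, 0], "hand": 0},
    {"travel": [0, 0.003, 0], "rotation": [0, 0, 0], "hand": 0},
    {"travel": [0, 0, 0], "rotation": [0, 0, 0], "hand": 0},
  ],
)

```text
time: 35.33
eef_pos: [0.4249, -0.2656, 0.0684]
tcp_rot: [0.569, -0.42, 0.421, -0.568]
contact_force: [-1.1, 0.6, -3.1]
opening: 0.259
```

```bash
python3 w.py
```

```text
t 35.42 pos [ 0.4249 -0.2657  0.0686] yaw 17.03 tilt 0.08 open 0.267 F [-0.44 -0.37 -3.21] Tq [-0.01 -0.02 -0.04]
meanF [-0.37  0.08 -2.99] Tq [ 0.022 -0.026 -0.026]
```

Call:
arm_command(
  steps=[
    {"travel": [0, 0.004, 0], "rotation": [0, 0, 0], "hand": 0},
    {"travel": [0, 0.002, 0], "rotation": [0, 0, 0], "hand": 0},
    {"travel": [0, 0, 0], "rotation": [0, 0, 0], "hand": 0},
  ],
)

```text
time: 35.8
eef_pos: [0.4253, -0.266, 0.0682]
tcp_rot: [0.569, -0.42, 0.421, -0.568]
contact_force: [0.4, -0.4, -4.0]
opening: 0.26
```

```bash
python3 w.py
```

```text
t 35.9 pos [ 0.4253 -0.266   0.0682] yaw 17.05 tilt 0.1 open 0.27 F [-0.14 -0.08 -0.85] Tq [0.05 0.04 0.02]
meanF [-0.03 -0.14 -1.96] Tq [0.031 0.045 0.002]
```

Call:
arm_command(
  steps=[
    {"travel": [0, 0.003, 0], "rotation": [0, 0, 0], "hand": 0},
    {"travel": [0, 0, 0], "rotation": [0, 0, 0], "hand": 0.3},
    {"travel": [0, 0, 0], "rotation": [0, 0, 0], "hand": 0.45},
    {"travel": [0, 0, 0], "rotation": [0, 0, 0], "hand": 0.6},
    {"travel": [0, 0, 0], "rotation": [0, 0, 0], "hand": 0.8},
    {"travel": [0, 0, 0], "rotation": [0, 0, 0], "hand": 0.8},
  ],
  grip_force=40,
)

```text
time: 36.65
eef_pos: [0.4267, -0.2674, 0.069]
tcp_rot: [0.569, -0.418, 0.422, -0.568]
contact_force: [-0.0, -0.0, -0.7]
opening: 0.798
```

```bash
python3 w.py
```

```text
t 36.75 pos [ 0.4266 -0.2673  0.069 ] yaw 17.05 tilt 0.31 open 0.8 F [-0.31  0.61 -0.67] Tq [ 0.01  0.03 -0.01]
meanF [-0.01  0.15 -0.18] Tq [-0.002  0.009 -0.008]
```

Call:
arm_command(
  steps=[
    {"travel": [0, -0.02, 0], "rotation": [0, 0, 0], "hand": 0.8},
    {"travel": [0, -0.06, 0], "rotation": [0, 0, 0], "hand": 0.8},
    {"travel": [0, -0.12, 0], "rotation": [0, 0, 0], "hand": 0.8},
    {"travel": [0, -0.14, 0], "rotation": [0, 0, 0], "hand": 0.8},
    {"travel": [0, -0.12, 0], "rotation": [0, 0, 0], "hand": 0.8},
    {"travel": [0, -0.04, 0], "rotation": [0, 0, 0], "hand": 0.8},
    {"travel": [0, 0, 0], "rotation": [0, 0, 0], "hand": 0.8},
  ],
)

```text
time: 37.62
eef_pos: [0.4255, -0.2662, 0.224]
tcp_rot: [0.569, -0.419, 0.422, -0.568]
contact_force: [-0.0, 0.5, -0.2]
opening: 0.798
```

```bash
python3 look.py w24 tamper_handle mat_top; python3 -c "
from h import *
im,d,p,E=cam('side'); cv2.imwrite('pics/side2.png',cv2.resize(im[130:280,180:420],None,fx=3.3,fy=3.3,interpolation=cv2.INTER_CUBIC)); cv2.imwrite('pics/side2f.png',im)
P=cloud(d,p,E)
np.savez('side2.npz',im=im,d=d,E=E,p=p)
where(); plan([.588,-.05,.24],4.4,9)"
```

```text
t 37.62 pos [ 0.4255 -0.2662  0.224 ] yaw 17.04 tilt 0.24 open 0.798 F [-0.04  0.48 -0.21] Tq [-0.03 -0.03  0.04]
tamper_handle 0.94 [278. 186.] all c [ 429.5 -279.8] sz [ 48.1 114.3] a 14.9 z [0.0169 0.0742 0.0764]
tamper_handle 0.94 [278. 186.] top c [ 425.2 -265. ] sz [23.7 82.8] a 16.7 z [0.0723 0.075  0.0766]
tamper_handle 0.65 [ 89. 200.] all c [ 275.4 -332.9] sz [84.  65.5] a 7.7 z [0.0041 0.0599 0.0721]
tamper_handle 0.65 [ 89. 200.] top c [ 274.  -322.8] sz [84.  23.7] a 8.1 z [0.068  0.0709 0.0724]
mat_top 0.89 [282. 135.] all c [ 424.9 -264.7] sz [ 91.3 119.2] a 17.4 z [0.0027 0.0042 0.0058]
mat_top 0.89 [282. 135.] top c [ 425.4 -264.7] sz [ 90.1 119.1] a 17.3 z [0.0027 0.0042 0.0058]
t 37.83 pos [ 0.4246 -0.2654  0.2215] yaw 17.04 tilt 0.05 open 0.8 F [-0.05  0.22 -0.66] Tq [-0.04 -0.01 -0.  ]
dist/row mm 30.108695186563587 deg/row 1.404343231330444
t [-0.0585, -0.0069, 0.0812] r [0.0001, 0.0468, -0.0001]
t [-0.0605, -0.0069, 0.0798] r [0.0001, 0.0468, -0.0001]
t [-0.0625, -0.0069, 0.0783] r [0.0001, 0.0468, -0.0001]
t [-0.0644, -0.0069, 0.0767] r [0.0001, 0.0468, -0.0001]
t [-0.0662, -0.0068, 0.0751] r [0.0001, 0.0468, -0.0001]
t [-0.068, -0.0068, 0.0735] r [0.0001, 0.0468, -0.0001]
t [-0.0698, -0.0068, 0.0718] r [0.0001, 0.0468, -0.0001]
t [-0.0716, -0.0068, 0.07] r [0.0001, 0.0468, -0.0001]
t [-0.0733, -0.0068, 0.0683] r [0.0001, 0.0468, -0.0001]
```

View pics/side2.png

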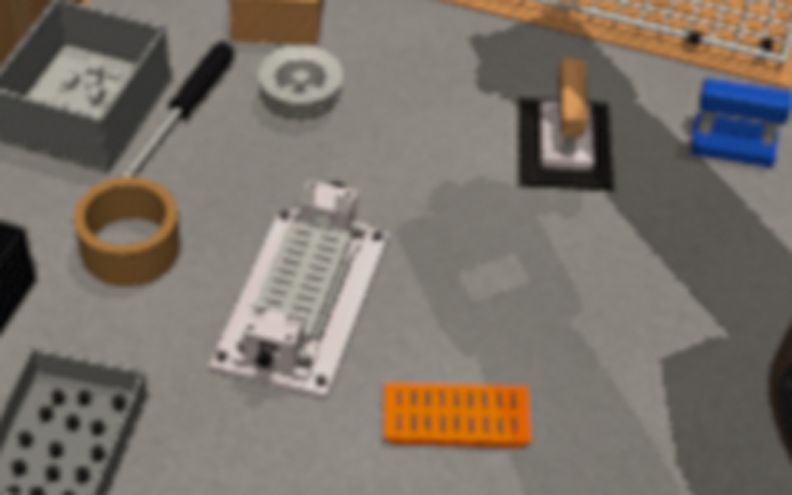

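Tamper stands centred and upright on its mat (top 75 mm). I'll check both bolts from above the jig.

Call:
arm_command(
  steps=[
    {"travel": [-0.06, -0.007, 0.081], "rotation": [0, 0.047, 0], "hand": 0.8},
    {"travel": [-0.06, -0.007, 0.08], "rotation": [0, 0.047, 0], "hand": 0.8},
    {"travel": [-0.062, -0.007, 0.078], "rotation": [0, 0.047, 0], "hand": 0.8},
    {"travel": [-0.064, -0.007, 0.077], "rotation": [0, 0.047, 0], "hand": 0.8},
    {"travel": [-0.066, -0.007, 0.075], "rotation": [0, 0.047, 0], "hand": 0.8},
    {"travel": [-0.068, -0.007, 0.073], "rotation": [0, 0.047, 0], "hand": 0.8},
    {"travel": [-0.07, -0.007, 0.072], "rotation": [0, 0.047, 0], "hand": 0.8},
    {"travel": [-0.05, 0, 0.05], "rotation": [0, 0.047, 0], "hand": 0.8},
    {"travel": [-0.02, 0, 0.02], "rotation": [0, 0.047, 0], "hand": 0.8},
    {"travel": [0, 0, 0], "rotation": [0, 0, 0], "hand": 0.8},
    {"travel": [0, 0, 0], "rotation": [0, 0, 0], "hand": 0.8},
    {"travel": [0, 0, 0], "rotation": [0, 0, 0], "hand": 0.8},
  ],
)

```text
time: 39.33
eef_pos: [0.5682, -0.067, 0.2162]
tcp_rot: [0.52, -0.494, 0.471, -0.512]
contact_force: [0.5, -0.2, -0.7]
opening: 0.797
```

```bash
python3 look.py w25 bolt_a cover_mid; python3 -c "
from h import *
z=np.load('w25.npz',allow_pickle=True);im=z['im']; cv2.imwrite('pics/w25c.png',cv2.resize(im[20:300,180:400],None,fx=2.1,fy=2.1,interpolation=cv2.INTER_CUBIC))
P=cloud(z['d'],z['p'].item(),z['E'])
c=np.array([.588,.0098]); a=np.radians(4.4); ux=np.array([np.cos(a),np.sin(a)]); uy=np.array([-np.sin(a),np.cos(a)])
x=(P[...,:2]-c)@ux;y=(P[...,:2]-c)@uy;h=P[...,2]
m=(abs(x)<.025)&(abs(y)<.054)&(h>.033)&(h<.042); A=np.c_[x[m],y[m],np.ones(m.sum())]; k=np.linalg.lstsq(A,h[m],rcond=None)[0]; print('cover',m.sum(),np.median(h[m]),np.degrees(k[:2]))
for s in (1,-1):
    for lo in np.arange(.052,.066,.001):
        m=(abs(x)<.006)&(y*s>lo)&(y*s<lo+.001); print(s,round(lo,3),m.sum(),np.nanmedian(h[m]).round(4) if m.sum() else None)
"
```

```text
t 39.33 pos [ 0.5682 -0.067   0.2162] yaw 3.85 tilt 1.98 open 0.797 F [ 0.5  -0.22 -0.69] Tq [ 0.04 -0.03  0.03]
bolt_a 0.82 [315. 220.] all c [594.  -77.3] sz [17.7 63.4] a 8.5 z [0.0378 0.0476 0.0514]
bolt_a 0.82 [315. 220.] top c [592.7 -71.5] sz [14.2 44.8] a 3.7 z [0.0465 0.0493 0.0517]
bolt_a 0.64 [323.  15.] all c [583.   69.2] sz [15.5  6.2] a 3.8 z [0.0388 0.045  0.0503]
bolt_a 0.64 [323.  15.] top c [582.8  70.8] sz [15.5  3.9] a 0.1 z [0.0452 0.0476 0.0505]
bolt_a 0.15 [519. 298.] all c [ 719.9 -121.4] sz [133.1 186.5] a 86.6 z [0.0005 0.016  0.0254]
bolt_a 0.15 [519. 298.] top c [ 783.3 -169.9] sz [23.1 20.3] a 88.8 z [0.0204 0.0237 0.0257]
cover_mid 0.78 [106.  16.] all c [421.3  58. ] sz [134.5  40.8] a 4.0 z [0.0025 0.0119 0.0137]
cover_mid 0.78 [106.  16.] top c [425.4  57. ] sz [126.3  39.4] a 3.3 z [0.0102 0.012  0.0137]
cover_mid 0.72 [322.  94.] all c [590.2  11.2] sz [ 61.6 121.6] a 4.6 z [0.0358 0.0374 0.0389]
cover_mid 0.72 [322.  94.] top c [588.3  10.9] sz [ 56.2 121.3] a 4.6 z [0.0358 0.0374 0.0389]
cover 9603 0.03741017224187487 [-0.43706668  0.01194931]
1 0.052 28 0.0375
1 0.053 23 0.0373
1 0.054 23 0.0372
1 0.055 24 0.0376
1 0.056 34 0.0372
1 0.057 39 0.0405
1 0.058 37 0.0427
1 0.059 41 0.0448
1 0.06 34 0.0463
1 0.061 59 0.0492
1 0.062 80 0.056
1 0.063 32 0.0592
1 0.064 18 0.0591
1 0.065 0 None
1 0.066 0 None
-1 0.052 21 0.0373
-1 0.053 14 0.0371
-1 0.054 15 0.037
-1 0.055 19 0.0374
-1 0.056 117 0.2692
-1 0.057 2034 0.2726
-1 0.058 1315 0.2734
-1 0.059 112 0.2733
-1 0.06 56 0.0519
-1 0.061 46 0.0576
-1 0.062 22 0.0594
-1 0.063 21 0.0591
-1 0.064 19 0.0595
-1 0.065 27 0.0596
-1 0.066 22 0.059
```

View pics/w25c.png

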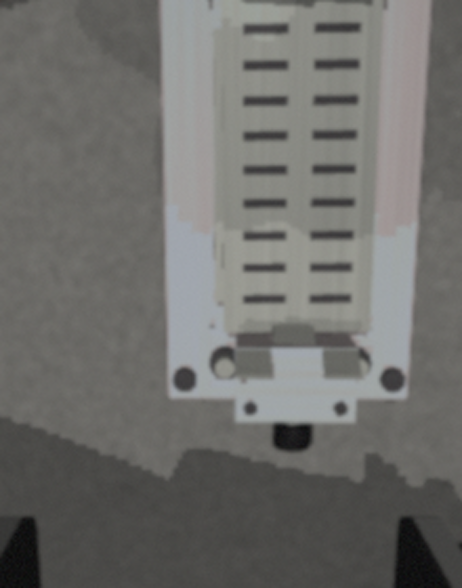

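```bash
python3 -c "
from h import *
where(); print(ctrl.sign_off())"
```

```text
t 39.48 pos [ 0.5684 -0.067   0.2167] yaw 3.83 tilt 1.92 open 0.795 F [-0.05 -0.4  -0.02] Tq [-0.01  0.1  -0.02]
the job is handed in; nothing more can be done
None
```

I laid the grey cover on the sprung bed, pressed it down with the wood-handled block until it latched, and stood the block back on its mat. The job was handed in at 39.5 s, with no verdict reported.

- **Pressing:** The bed bottomed out about 23 mm down. The peak vertical force on the cover was about 19–20 N. A sideways drag of about 8 N built up at the same time, so the total was about 21 N, below the 25 N limit.
- **Cover:** It is held with its top at 37.4 mm, matching the 37.3 mm bolt underside I estimated from the latch-block height. It measures level to about 0.4°, and its centre is within about 1 mm of the jig centre.
- **Bolts:** In the last wrist picture both bolts stick out over the cover's ends, bolt A by about 5 mm in the depth data. At bolt B the depth readings were corrupted, so that one I judged from the picture and from the cover lying level.
- **Press block:** It stands upright, within 1 mm of the mat centre, and let go. The gripper touches nothing.
- **Other things on the table:** I did not touch any of them. I checked their places only by eye in the side picture, where nothing looked moved; I did not measure them again.

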